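Set out the game-night trophies on their display risers

TASK

Put the three trophy cups on display in rank order: the gold one on the tallest riser (black), the silver one on the middle riser (blue) and the bronze one on the lowest riser (white), each set down gently, upright and in the centre of its riser's top. The silver cup was left on the tallest riser by mistake, so it has to come off before gold can go there. Do not topple any cup, and leave the pen cup, die, dice tower and display box where they are.

Things in the scene. Friction and masses are not known exactly. Their poses are not given: they have to be found in the camera images.
- gold: loose gold-coloured (largest) trophy cup, 105 mm tall: black base 44 mm across, 20 mm high; thin stem; open bowl whose wall is a straight 44 mm cylinder from 70 mm up to the rim: grip there, about 89 mm up. Ear handles along its own +y and -y to 37 mm from the axis: close the fingers along its x. Origin: centre of the underside, z up. About 220 g.
- silver: loose silver-coloured (middle-sized) trophy cup, 88 mm tall: black base 40 mm across, 16 mm high; thin stem; open bowl whose wall is a straight 38 mm cylinder from 58 mm up to the rim: grip there, about 72 mm up. Ear handles along its own +y and -y to 34 mm from the axis: close the fingers along its x. Origin: centre of the underside, z up. About 160 g. Starts on the black riser.
- bronze: loose bronze-brown (smallest) trophy cup, 72 mm tall: black base 36 mm across, 14 mm high; thin stem; open bowl whose wall is a straight 32 mm cylinder from 46 mm up to the rim: grip there, about 56 mm up. Ear handles along its own +y and -y to 31 mm from the axis: close the fingers along its x. Origin: centre of the underside, z up. About 110 g.
- riser_tall: black display riser, the tallest of the three, a fixed solid block 70 x 70 mm and 90 mm high with a flat top. Origin: centre of its underside, on the shelf; its top is 90 mm above that.
- riser_mid: blue display riser, the middle one of the three, a fixed solid block 70 x 70 mm and 60 mm high with a flat top. Origin: centre of its underside, on the shelf; its top is 60 mm above that.
- riser_low: white display riser, the lowest of the three, a fixed solid block 70 x 70 mm and 30 mm high with a flat top. Origin: centre of its underside, on the shelf; its top is 30 mm above that.
- pen_cup: loose plain aluminium pen cup, empty, no handles, no foot, 70 mm across and 85 mm tall; not a trophy, leave it alone. Origin: centre of the underside.
- die: loose red die, 32 mm cube with white pips; leave it alone. Origin: centre of the underside.
- dice_tower: loose red plastic dice tower, 70 x 70 mm and 136 mm tall, with a 15 mm high tray reaching 95 mm from its centre towards its own -x; leave it alone. Origin: centre of the tower's underside.
- display_box: loose clear acrylic display box with lid, 118 x 118 mm and 105 mm tall, a green glass ball on blue felt inside; leave it alone. Origin: centre of the underside.

How it is judged (in metres and radians):
At the end, for the whole second after the job is handed in: Gold on the tallest, silver on the middle, bronze on the lowest riser: resting on its top (within 5 mm), within 12 mm of its centre, upright within 0.08 rad, at rest and released; pen cup, die, dice tower and display box within 20 mm of where they began (horizontal distance between gold and riser_tall below 0.012 m and z of gold in the frame of riser_tall between 0.085 and 0.095 m and angle between each of gold, silver, bronze's own z axis and vertical below 0.08 rad and linear speed of each of gold, silver, bronze below 0.02 m/s and contact force between each of gold, silver, bronze and the fingers below 0.1 N and horizontal distance between silver and riser_mid below 0.012 m and z of silver in the frame of riser_mid between 0.055 and 0.065 m and horizontal distance between bronze and riser_low below 0.012 m and z of bronze in the frame of riser_low between 0.025 and 0.035 m and distance of each of pen_cup, die, dice_tower, display_box from where it was at the start of the episode below 0.02 m); the robot touches nothing.
It fails at once if the pen cup, die, dice tower or display box is displaced by more than 20 mm (distance of any of pen_cup, die, dice_tower, display_box from where it was at the start of the episode above 0.02 m).
It fails at once if a trophy is toppled (tilted more than about 45 degrees) (angle between any of gold, silver, bronze's own z axis and vertical above 0.8 rad).
It fails at once if a trophy is slammed onto its riser (more than 60 N) (contact force between gold and riser_tall above 60 N or contact force between silver and riser_mid above 60 N or contact force between bronze and riser_low above 60 N).
It also fails if it takes over 96 s, if anything falls off the work surface, if the arm or the gripper's body presses on something with over 40 N, if the wrist force passes 120 N, or if a joint passes its speed limit or range.

ROBOT

A 6-joint arm with a two-finger parallel gripper is mounted at the origin on the work surface. World frame = base frame: x ahead of the robot, y to its left, z up, the work surface at z = 0. Lengths are in mm, angles in rad, forces in N, time in s.
With the tool pointing down it reaches from about 350 to 775 mm from the base axis. Payload 7.3 kg.
Tool frame: the origin (TCP) lies at the very end of the fingers, on their centre line; the grasp point (between the pads) lies 19 mm behind it; x points along the fingers, z is the direction in which the jaws open and shut, and the axes are right-handed (so a half turn about x gives the same grasp; the last joint's range is limited). The gripper opens to 92 mm and grips with 3 to 60 N. Pads are 19 mm wide; open, the fingers measure 130 mm over their backs; the gripper's body (75 mm by 190 mm) begins 47 mm behind the grasp point.
Start: joints at [1.09, 0.342, 1.524, -0, 1.275, -0.146], TCP at [172.491, 495.875, 226.741] pointing down, gripper open.
Joint ranges: [-2.53, 2.53], [-0.77, 2.02], [0.04, 2.7], [-1, 4.14], [0.28, 2.66], [-3.11, 3.11]. Speed limits (rad/s): [2.57, 2.57, 3.14, 3.14, 3.14, 3.14].

INTERFACE

Orientations are given as [roll, pitch, yaw] about the fixed x, y, z axes, in that order (R = Rz(yaw) Ry(pitch) Rx(roll)).
In Python, from plant import * gives the robot as it stands.
- The arm moves only by the shell command python3 -m creep 'ROWS'. ROWS is JSON, a list of rows, each an object of numbers: "tx", "ty", "tz": the shift along the tool's x, y, z in cm; "wx", "wy", "wz": the turn, a rotation vector about the tool's x, y, z in rad; "gripper": the closure, from -1 (fully open) to 1 (shut). A call has 1 to 8 rows; each row is the pose to reach, as a shift and turn from the pose commanded when the call began, along the tool's axes at that moment; what a row does not reach only later rows make up. A row lasts 1/12 s, in which the tool goes at most 41.7 mm and 7.16 degrees, less where a joint would pass 70% of its speed; a pose out of reach is approached as far as the arm can. A call with a gripper value outside its range is refused whole. The fingers move at their own pace and stop on an object; the grip force is fixed at half the most. Time passes only in rows, so rows that repeat a pose let the fingers close. It gives the time, the measured TCP pose, the force and the opening at its end, in the units of the state.
- get_obs(): the state, without advancing time (a new reading comes with each control period).
- capture(name): name is "scene" or "top"; returns a dict with "frame" (420x560x3 uint8, red, green, blue), "z_map" (420x560 float32, mm along the optical axis (not along the pixel's ray), 0 where there is no reading), "vertical_fov" (degrees; the focal length in pixels is half the picture's height over the tangent of half this angle, whatever the lens; pixels are square), "cx", "cy" (the principal point, pixels), "xyz" and "rotation" of the camera in the world. Camera axes: x right, y down, z forward; pixel columns grow to the right and rows downward; lengths in mm; the calibration is good to about 2 mm. A picture is of the moment at which its call begins.
- close_job(): hands the job in, once; it reports no verdict.
The state is a dict: "time": time; "joint_positions": joint angles; "dq": joint speeds; "tau": joint torques, N m; "tool_pos": TCP position; "tcp_rot": TCP orientation; "contact_force": force on the tool from outside, world axes, zero at the start; "moment": the same for the moment, N m; "grip_width": finger opening in mm.
Only numpy, scipy, OpenCV 4.12 (cv2) and the standard library are available. Lean on these libraries where they do the work, as an engineer would, in place of code of your own. Each camera call takes 0.05 s, during which the arm holds its last target.

## Working session

There is one attempt and no reset: what is moved stays moved. The work goes in short steps, Python scripts to look and compute and a shell command to move; the robot and the scene stay as the last step left them, time stands still between calls to the robot, and variables do not carry over. Pictures are saved under pics/ and viewed, and the job is handed in when it is done.

```bash
ls; mkdir -p pics; python3 - <<'E'
from plant import *
import cv2,numpy as np
print(get_obs())
for n in ("scene","top"):
    c=capture(n); cv2.imwrite(f"pics/{n}0.png",c["frame"][:,:,::-1]); np.savez(f"{n}0.npz",**c)
    print({k:v for k,v in c.items() if k not in("frame","z_map")}, (c["z_map"]>0).mean())
E
```

```text
pics
{'time': 0.0, 'joint_positions': array([ 1.09000362e+00,  3.42685006e-01,  1.52501947e+00, -1.51244059e-05,
        1.27538341e+00, -1.46004135e-01]), 'dq': array([-0.00177437, -0.00010915, -0.00041114, -0.00035175, -0.0008083 ,
       -0.00101166]), 'tau': array([ 2.16288463e-04, -4.31235695e+01, -2.44220817e+01,  7.18708173e-02,
        5.56337577e-02, -1.20678492e-04]), 'tool_pos': array([172.29521979, 495.49428061, 226.06367588]), 'tcp_rot': array([ 3.0052607 ,  1.56930102, -2.04191244]), 'contact_force': array([-0.47485694, -0.6698638 , -0.46172437]), 'moment': array([ 0.04363689, -0.04401047,  0.0009033 ]), 'grip_width': 91.75317528921639}
{'vertical_fov': 57.781010903632, 'cx': 276.51528449257876, 'cy': 211.62714790023654, 'xyz': array([1096.62829694,  102.89542143,  798.71178173]), 'rotation': array([-2.46536273, -0.00338769,  1.74144805])} 0.9959991496598639
{'vertical_fov': 51.25884111517777, 'cx': 274.4545414243434, 'cy': 209.15847519498715, 'xyz': array([ 446.7032862 ,    8.6675708 , 1299.09290826]), 'rotation': array([-3.07599224, -0.01460554, -1.59145949])} 0.9959608843537415
```

View pics/scene0.png

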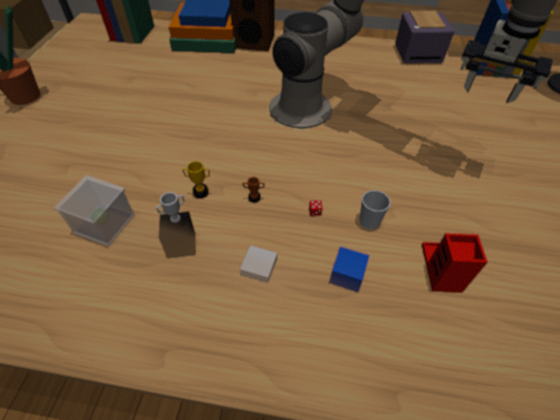

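View pics/top0.png

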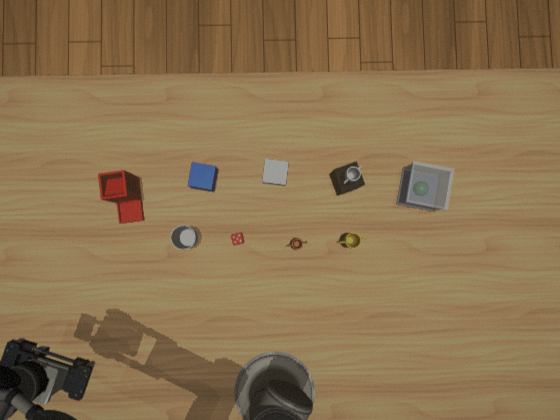

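The scene view shows gold at (197,180), silver on the black riser at (172,210), bronze at (254,190), white at (259,263) and blue at (350,268). In the top view, +x is up and +y is left. Next I'll measure from both views.

```bash
cat > h.py <<'E'
import numpy as np,cv2
from scipy.spatial.transform import Rotation as R
def load(n): return dict(np.load(n+".npz"))
def f(c): return 210/np.tan(np.radians(float(c["vertical_fov"]))/2)
def rot(c): return R.from_euler("xyz",c["rotation"]).as_matrix()
def cloud(c):
    z=c["z_map"].astype(float); v,u=np.mgrid[:420,:560]; F=f(c)
    p=np.stack([(u-c["cx"])/F*z,(v-c["cy"])/F*z,z],-1)
    return p@rot(c).T+c["xyz"]
def ray(c,u,v,h):
    d=rot(c)@np.array([(u-c["cx"])/f(c),(v-c["cy"])/f(c),1.]); return c["xyz"]+d*(h-c["xyz"][2])/d[2]
def proj(c,p):
    q=rot(c).T@(np.array(p)-c["xyz"]); return q[:2]/q[2]*f(c)+[c["cx"],c["cy"]]
E
python3 - <<'E'
from h import *
np.set_printoptions(precision=1,suppress=True)
for n in("scene","top"):
    c=load(n+"0"); P=cloud(c)
    # table-plane check
    m=(abs(P[...,0]-400)<100)&(abs(P[...,1])<300)&(abs(P[...,2])<12)
    print(n,"table z",np.median(P[...,2][m]))
    big=cv2.resize(c["frame"][:,:,::-1],None,fx=4,fy=4,interpolation=cv2.INTER_CUBIC)
    cr=big[140*4:290*4,140*4:340*4] if n=="scene" else big[150*4:260*4,170*4:370*4]
    cv2.imwrite(f"pics/{n}crop.png",cr)
    # riser tops
    for nm,h,xy in (("white",30,(570,20)),("blue",60,(560,230)),("black",90,(550,-190))):
        m=(abs(P[...,2]-h)<8)&(np.hypot(P[...,0]-xy[0],P[...,1]-xy[1])<75)
        ys,xs=np.where(m)
        if len(xs)<5: print(nm,"none");continue
        q=P[m]; r=cv2.minAreaRect(q[:,:2].astype(np.float32)); print(nm,m.sum(),"px",xs.mean(),ys.mean(),"mean",q.mean(0),"rect",r)
    for nm,h,xy in (("gold",105,(400,-170)),("bronze",72,(400,-60)),("silver",178,(550,-190))):
        m=(P[...,2]>h-9)&(P[...,2]<h+8)&(np.hypot(P[...,0]-xy[0],P[...,1]-xy[1])<75)
        q=P[m]
        if len(q)<3: print(nm,len(q));continue
        print(nm,len(q),q.mean(0),cv2.minAreaRect(q[:,:2].astype(np.float32)))
E
```

```text
scene table z -0.7825927958282932
white 291 px 263.78694158075604 254.3745704467354 mean [621.2  -7.2  29.1] rect ((621.4122924804688, -13.301536560058594), (69.17222595214844, 35.06522750854492), 81.6994857788086)
blue 349 px 354.9054441260745 256.02292263610315 mean [608.2 202.6  59.1] rect ((557.5869750976562, 202.4503631591797), (68.57118225097656, 149.5229949951172), 85.17926788330078)
black 161 px 183.42857142857142 220.50310559006212 mean [ 598.9 -201.9   89.3] rect ((604.1407470703125, -217.6984405517578), (58.676025390625, 59.22947692871094), 18.060588836669922)
gold 75 [ 431.8 -216.2  101.3] ((430.5523376464844, -218.54933166503906), (43.3764762878418, 37.74378204345703), 46.535301208496094)
bronze 75 [429.3 -73.4  68.3] ((428.5321350097656, -75.31779479980469), (36.15096664428711, 30.82714080810547), 65.32684326171875)
silver 97 [ 602.6 -213.5  174.4] ((604.3901977539062, -215.2686004638672), (37.46345138549805, 34.56953430175781), 85.29706573486328)
top table z 0.29484942516103274
white 229 px 272.235807860262 178.14847161572052 mean [620.5  -7.   30. ] rect ((622.5479125
[... 154 characters left out ...]
   60.5] rect ((610.7487182617188, 197.72122192382812), (69.29723358154297, 37.29987716674805), 79.30672454833984)
black 205 px 345.66829268292685 183.6780487804878 mean [ 593.  -210.5   89.8] rect ((604.9412231445312, -216.84066772460938), (58.881858825683594, 60.67625045776367), 17.80962371826172)
gold 44 [ 431.4 -213.   104.5] ((429.6881408691406, -214.18923950195312), (42.03445816040039, 35.45802307128906), 35.66655731201172)
bronze 50 [427.9 -71.1  70.4] ((429.46392822265625, -72.32118225097656), (30.110424041748047, 48.54841613769531), 38.86219024658203)
silver 56 [ 601.1 -209.9  175.6] ((598.7188720703125, -210.35360717773438), (35.9869270324707, 40.53683090209961), 66.43360900878906)
```

```bash
python3 - <<'E'
E
true
```

```text
(no output)
```

View pics/topcrop.png

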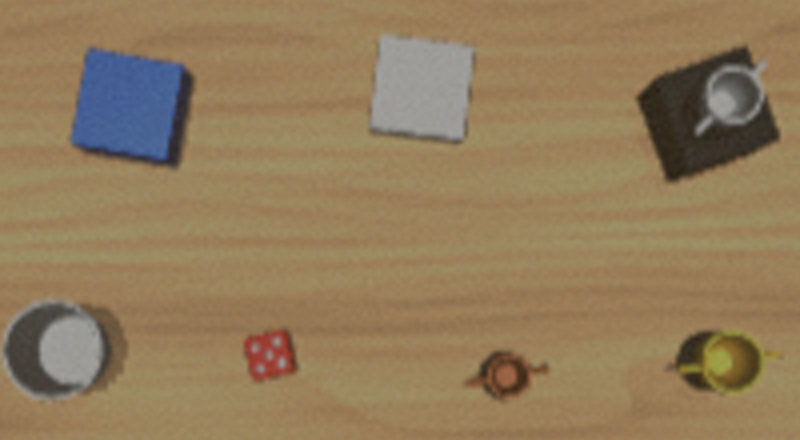

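View pics/scenecrop.png

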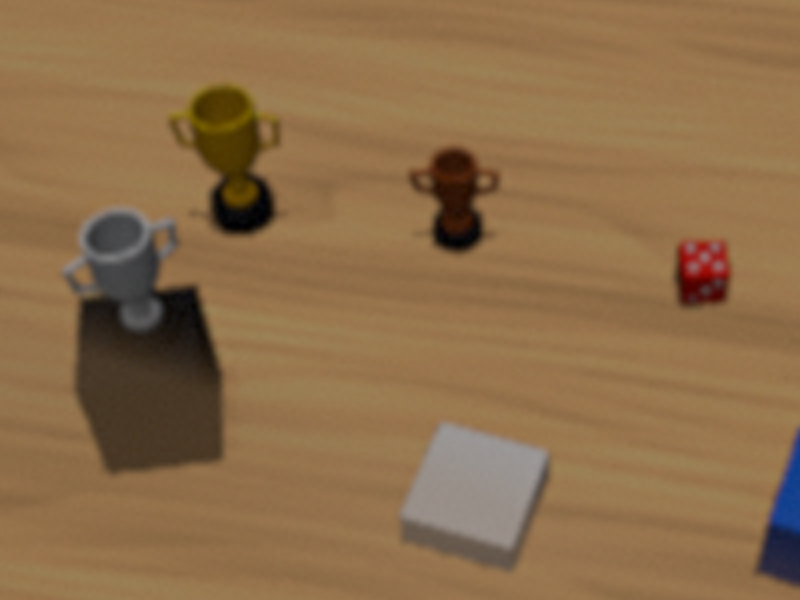

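The crops show the rims and ears clearly; my first riser windows were mis-centred. I'll redo this with wider windows, and take the ears as the cup-height points outside each bowl.

```bash
python3 - <<'E'
from h import *
from scipy.optimize import least_squares
np.set_printoptions(precision=1,suppress=True)
for n in("scene","top"):
    c=load(n+"0"); P=cloud(c); off=-0.8 if n=="scene" else 0.3
    for nm,h,xy in (("white",30,(640,-10)),("blue",60,(625,200)),("black",90,(600,-210))):
        m=(abs(P[...,2]-h-off)<4)&(np.hypot(P[...,0]-xy[0],P[...,1]-xy[1])<75)
        m=m.astype(np.uint8); k,l,s,_=cv2.connectedComponentsWithStats(m); m=l==1+s[1:,4].argmax()
        q=P[m]; r=cv2.minAreaRect(q[:,:2].astype(np.float32)); print(n,nm,m.sum(),"mean",q.mean(0),"rect",np.array(r[0]),r[1:])
    for nm,h,r0,xy in (("gold",105,22,(430,-216)),("bronze",72,16,(429,-73)),("silver",178,19,(601,-212))):
        m=(abs(P[...,2]-h-off)<3.5)&(np.hypot(P[...,0]-xy[0],P[...,1]-xy[1])<40)
        q=P[m][:,:2]
        s=least_squares(lambda p:np.hypot(*(q-p).T)-(r0-1.5),xy,loss="soft_l1",f_scale=2)
        ctr=s.x
        m=(P[...,2]>h-50)&(P[...,2]<h-2); d=np.hypot(P[...,0]-ctr[0],P[...,1]-ctr[1]); m&=(d>r0+4)&(d<r0+22)
        e=P[m]; a=np.arctan2(e[:,1]-ctr[1],e[:,0]-ctr[0]); yaw=np.angle(np.exp(2j*a).mean())/2
        print(n,nm,len(q),ctr,"rms",np.sqrt((s.fun**2).mean()),"handle axis deg",np.degrees(yaw),abs(np.exp(2j*a).mean()),len(e), np.degrees(a).round()[:40])
E
```

```text
scene white 772 mean [641.2 -16.2  29.1] rect [639.5 -16.7] ((70.52779388427734, 71.92459869384766), 81.53119659423828)
scene blue 840 mean [628.4 193.7  59.1] rect [626.4 193.8] ((69.48345947265625, 72.83160400390625), 79.66189575195312)
scene black 496 mean [ 619.3 -219.3   88.9] rect [ 611.8 -220.7] ((70.8222427368164, 70.29975128173828), 18.656307220458984)
scene gold 67 [ 435.2 -223.1] rms 1.285778056175156 handle axis deg -80.86237308006999 0.9947165210955468 43 [-88. -82. -79. -78. 103. -78. -81. -77. -79.  98.  98.  96. 101. -80.
 -81.  97. 100. -80. -81.  99.  95. -83. -82.  96. 104. -76.  99.  95.
 -82. -80.  99. 103. -79. -76. -80. -87. 105.  97.  98. -82.]
scene bronze 43 [428.5 -73.1] rms 1.1541544063668066 handle axis deg -81.84528980872449 0.988637882880091 30 [-88. -87. -89. 110. -88. -76. -83. -80. 100. 100.  98. 105. -83. -86.
  95. 100. -85. -79. 101. 100. -81. -78. -90.  99.  94. -79. -82.  99.
 100. 100.]
scene silver 87 [ 608.1 -215.5] rms 1.1815272456815697 handle axis deg -45.17647397879754 0.9945529774715366 49 [140. 137. 134. 133. 132. 132. 131. 133. 134. 13
[... 335 characters left out ...]
.95072937011719, 69.87409973144531), 79.39945220947266)
top black 317 mean [ 609.1 -216.2   90.1] rect [ 611.5 -219.6] ((69.7889404296875, 70.39694213867188), 18.3255558013916)
top gold 45 [ 435.2 -222.4] rms 0.9834680782369054 handle axis deg -81.4277075488433 0.9967698064776127 14 [-78. -79. -80. -81. -84. -84. -85.  97.  97.  97.  98.  99. 101. 102.]
top bronze 30 [428.3 -71.9] rms 1.298620451084608 handle axis deg -80.49133902420802 0.9940140986224003 11 [-77. -78. -80. -81. -85.  95.  96.  97. 101. 102. 104.]
top silver 49 [ 608.2 -214.5] rms 0.953955085728801 handle axis deg -45.59019764570173 0.9969024204435442 14 [-45. -42. -45. -48. -42. -44. -48. 131. 132. 136. 132. 135. 133. 135.]
```

Both views agree to about 1 mm. Targets:

| Item | Position (mm) | Finger closing axis |
|---|---|---|
| white riser | (639.7, -16) | – |
| blue riser | (626.7, 194.3) | – |
| black riser | (611.6, -220) | – |
| silver | (608.2, -215) | 44.6° |
| gold | (435.2, -222.7) | 9° |
| bronze | (428.4, -72.5) | 9° |

Next is a planning helper that only computes and does not move the arm.

```bash
cat > plan.py <<'E'
# usage: python3 plan.py x y z [axis_deg]  -> shift(cm)/turn in tool axes from now
import sys; from plant import *; from h import *
np.set_printoptions(precision=3,suppress=True)
def show(a):
    o=get_obs(); M=R.from_euler("xyz",o["tcp_rot"]).as_matrix(); 
    zz=M[:,2]; ang=np.degrees(np.arctan2(zz[1],zz[0]))
    print("t",round(o["time"],2),"tcp",o["tool_pos"],"zaxis",round(ang,2),"down",M[:,0],"q",o["joint_positions"],"F",o["contact_force"],"w",round(o["grip_width"],1))
    d=M.T@(np.array(a[:3])-o["tool_pos"])/10
    print("tx,ty,tz cm",d)
    if len(a)>3:
        # tool x is down: +wx turns world yaw negative
        dy=(a[3]-ang+90)%180-90; dy2=dy-180*np.sign(dy)
        print("wx options",-np.radians(dy),-np.radians(dy2))
show([float(x) for x in sys.argv[1:]])
E
python3 plan.py 608.2 -215 300 44.6
```

```text
t 0.1 tcp [172.315 495.523 226.115] zaxis 70.82 down [-0.001 -0.001 -1.   ] q [ 1.09   0.343  1.525 -0.     1.275 -0.146] F [0.006 0.31  0.616] w 91.8
tx,ty,tz cm [ -7.327 -64.513 -52.796]
wx options 0.45758532135477614 -2.684007332235017
```

```bash
python3 -m creep '[{"tx":-1.5,"gripper":-1},{"tx":-4,"ty":-1.5,"tz":-1.2,"wx":0.02,"gripper":-1},{"tx":-6.3,"ty":-4,"tz":-3.2,"wx":0.05,"gripper":-1},{"tx":-7.3,"ty":-6.8,"tz":-5.5,"wx":0.08,"gripper":-1},{"tx":-7.3,"ty":-9.6,"tz":-7.8,"wx":0.11,"gripper":-1},{"tx":-7.3,"ty":-12.4,"tz":-10.1,"wx":0.14,"gripper":-1},{"tx":-7.3,"ty":-15.2,"tz":-12.4,"wx":0.17,"gripper":-1},{"tx":-7.3,"ty":-18,"tz":-14.7,"wx":0.2,"gripper":-1}]'; python3 plan.py 608.2 -215 300 44.6
```

```text
t 0.1 tcp [172.315 495.523 226.115] zaxis 70.82 down [-0.001 -0.001 -1.   ] q [ 1.09   0.343  1.525 -0.     1.275 -0.146] F [0.006 0.31  0.616] w 91.8
tx,ty,tz cm [ -7.327 -64.513 -52.796]
wx options 0.45758532135477614 -2.684007332235017validation failed for argument at $[0]...
```

The rows seem to need every key, so I'll give them all.

```bash
python3 -m creep '[{"tx":-1.5,"ty":0,"tz":0,"wx":0,"wy":0,"wz":0,"gripper":-1},{"tx":-4,"ty":-1.5,"tz":-1.2,"wx":0.02,"wy":0,"wz":0,"gripper":-1},{"tx":-6.3,"ty":-4,"tz":-3.2,"wx":0.05,"wy":0,"wz":0,"gripper":-1},{"tx":-7.3,"ty":-6.8,"tz":-5.5,"wx":0.08,"wy":0,"wz":0,"gripper":-1},{"tx":-7.3,"ty":-9.6,"tz":-7.8,"wx":0.11,"wy":0,"wz":0,"gripper":-1},{"tx":-7.3,"ty":-12.4,"tz":-10.1,"wx":0.14,"wy":0,"wz":0,"gripper":-1},{"tx":-7.3,"ty":-15.2,"tz":-12.4,"wx":0.17,"wy":0,"wz":0,"gripper":-1},{"tx":-7.3,"ty":-18,"tz":-14.7,"wx":0.2,"wy":0,"wz":0,"gripper":-1}]'; echo; python3 plan.py 608.2 -215 300 44.6
```

```text
time: 0.77
tool_pos: [294.5, 296.3, 299.6]
tcp_rot: [2.682, 1.571, -2.566]
contact_force: [1.3, 1.2, 0.1]
grip_width: 92.1

t 0.77 tcp [294.458 296.259 299.595] zaxis 59.3 down [-0. -0. -1.] q [ 0.605  0.088  1.652  0.     1.403 -0.431] F [1.273 1.166 0.136] w 92.1
tx,ty,tz cm [ -0.04  -53.077 -27.946]
wx options 0.2566219314680582 -2.884970722121735
```

```bash
python3 -m creep '[{"tx":0,"ty":-3.3,"tz":-1.8,"wx":0.02,"wy":0,"wz":0,"gripper":-1},{"tx":0,"ty":-6.6,"tz":-3.5,"wx":0.04,"wy":0,"wz":0,"gripper":-1},{"tx":0,"ty":-9.9,"tz":-5.2,"wx":0.06,"wy":0,"wz":0,"gripper":-1},{"tx":0,"ty":-13.2,"tz":-7,"wx":0.08,"wy":0,"wz":0,"gripper":-1},{"tx":0,"ty":-16.5,"tz":-8.7,"wx":0.1,"wy":0,"wz":0,"gripper":-1},{"tx":0,"ty":-19.8,"tz":-10.4,"wx":0.12,"wy":0,"wz":0,"gripper":-1},{"tx":0,"ty":-23.1,"tz":-12.2,"wx":0.14,"wy":0,"wz":0,"gripper":-1},{"tx":0,"ty":-26.4,"tz":-14,"wx":0.16,"wy":0,"wz":0,"gripper":-1}]'; echo; python3 plan.py 608.2 -215 240 44.6
```

```text
time: 1.43
tool_pos: [450.4, 41.1, 299.5]
tcp_rot: [1.606, 1.57, 2.481]
contact_force: [0.3, 0.5, 0.2]
grip_width: 92.0

t 1.43 tcp [450.402  41.089 299.535] zaxis 50.13 down [-0.  0. -1.] q [-0.079  0.155  1.573  0.     1.414 -0.954] F [0.33  0.503 0.215] w 92.0
tx,ty,tz cm [  5.942 -28.531  -9.537]
wx options 0.0964387724981701 -3.045153881091623
```

```bash
python3 -m creep '[{"tx":0,"ty":-3.8,"tz":-1.3,"wx":0.02,"wy":0,"wz":0,"gripper":-1},{"tx":0.5,"ty":-7.6,"tz":-2.6,"wx":0.04,"wy":0,"wz":0,"gripper":-1},{"tx":1,"ty":-11.4,"tz":-3.9,"wx":0.06,"wy":0,"wz":0,"gripper":-1},{"tx":2,"ty":-15.2,"tz":-5.2,"wx":0.08,"wy":0,"wz":0,"gripper":-1},{"tx":3,"ty":-19,"tz":-6.5,"wx":0.096,"wy":0,"wz":0,"gripper":-1},{"tx":4,"ty":-22.8,"tz":-7.7,"wx":0.096,"wy":0,"wz":0,"gripper":-1},{"tx":5,"ty":-26.2,"tz":-8.8,"wx":0.096,"wy":0,"wz":0,"gripper":-1},{"tx":5.9,"ty":-28.5,"tz":-9.5,"wx":0.096,"wy":0,"wz":0,"gripper":-1}]'; echo; python3 plan.py 608.2 -215 143 44.6
```

```text
time: 2.1
tool_pos: [608.8, -215.7, 238.8]
tcp_rot: [2.284, 1.57, 3.062]
contact_force: [0.3, 0.6, 0.5]
grip_width: 91.6

t 2.1 tcp [ 608.777 -215.727  238.787] zaxis 44.58 down [-0.001  0.    -1.   ] q [-0.459  0.565  1.132 -0.     1.446 -1.237] F [0.264 0.641 0.468] w 91.6
tx,ty,tz cm [9.579 0.083 0.018]
wx options -0.00036722065308125344 3.1412254329367117
```

```bash
python3 -m creep '[{"tx":1,"ty":0.08,"tz":0,"wx":0,"wy":0,"wz":0,"gripper":-1},{"tx":2.5,"ty":0.08,"tz":0,"wx":0,"wy":0,"wz":0,"gripper":-1},{"tx":4.2,"ty":0.08,"tz":0,"wx":0,"wy":0,"wz":0,"gripper":-1},{"tx":5.9,"ty":0.08,"tz":0,"wx":0,"wy":0,"wz":0,"gripper":-1},{"tx":7.5,"ty":0.08,"tz":0,"wx":0,"wy":0,"wz":0,"gripper":-1},{"tx":8.7,"ty":0.08,"tz":0,"wx":0,"wy":0,"wz":0,"gripper":-1},{"tx":9.3,"ty":0.08,"tz":0,"wx":0,"wy":0,"wz":0,"gripper":-1},{"tx":9.5,"ty":0.08,"tz":0,"wx":0,"wy":0,"wz":0,"gripper":-1}]'; echo; python3 plan.py 608.2 -215 143 44.6
python3 - <<'E'
from plant import *
import cv2
c=capture("scene"); cv2.imwrite("pics/s1.png",cv2.resize(c["frame"][130:280,80:280,::-1],None,fx=4,fy=4))
E
```

```text
time: 2.77
tool_pos: [606.7, -211.1, 144.3]
tcp_rot: [1.839, 1.568, 2.619]
contact_force: [0.6, -0.1, 0.3]
grip_width: 92.0

t 2.77 tcp [ 606.683 -211.088  144.274] zaxis 44.71 down [-0.002  0.001 -1.   ] q [-0.454  0.626  1.286  0.     1.233 -1.235] F [ 0.602 -0.088  0.28 ] w 92.0
tx,ty,tz cm [ 0.126 -0.385 -0.167]
wx options 0.0019254883021344689 -3.139667165287659
```

View pics/s1.png

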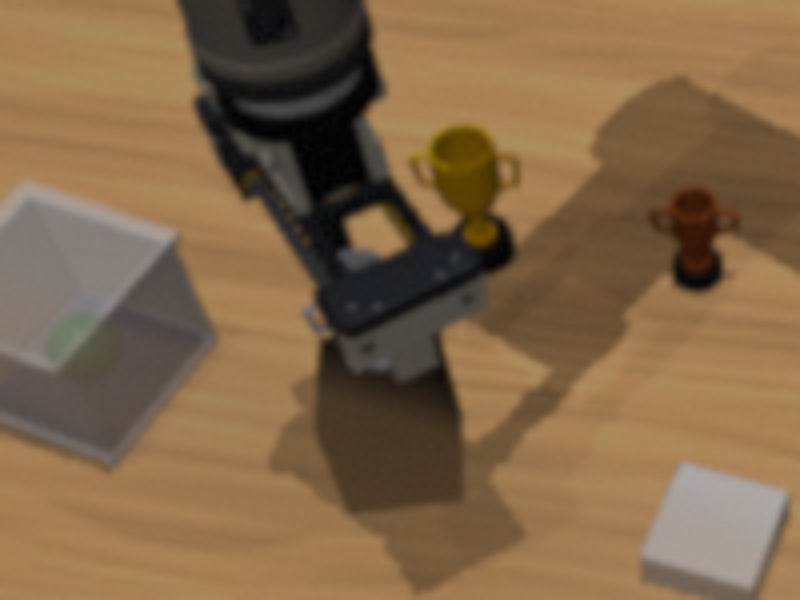

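The fingers straddle the silver cup. The previous reading was taken while the arm was still settling, so the tool is about 4 mm off. I'll correct that and then close.

```bash
python3 -m creep '[{"tx":0.1,"ty":-0.38,"tz":-0.16,"wx":0,"wy":0,"wz":0,"gripper":-1},{"tx":0.1,"ty":-0.38,"tz":-0.16,"wx":0,"wy":0,"wz":0,"gripper":-1},{"tx":0.1,"ty":-0.38,"tz":-0.16,"wx":0,"wy":0,"wz":0,"gripper":-1}]'; echo; python3 plan.py 608.2 -215 143 44.6
```

```text
time: 3.07
tool_pos: [609.5, -216.2, 145.5]
tcp_rot: [-1.158, 1.569, -0.378]
contact_force: [-0.5, -0.2, -0.6]
grip_width: 91.7

t 3.07 tcp [ 609.489 -216.193  145.531] zaxis 44.68 down [ 0.001 -0.001 -1.   ] q [-0.459  0.63   1.274  0.     1.235 -1.239] F [-0.474 -0.156 -0.572] w 91.7
tx,ty,tz cm [ 0.253  0.176 -0.008]
wx options 0.0013255074120169204 -3.1402671461777767
```

```bash
python3 - <<'E'
from plant import *
for i in range(5):
    capture("top"); o=get_obs(); print(o["time"],o["tool_pos"].round(2),o["dq"].round(3))
E
```

```text
3.1167 [ 609.38 -216.07  145.44] [ 0.002 -0.     0.004  0.001 -0.001 -0.001]
3.1667 [ 609.29 -215.99  145.33] [ 0.001  0.002  0.006 -0.002  0.001  0.001]
3.2167 [ 609.23 -215.91  145.18] [ 0.     0.     0.004  0.001 -0.001 -0.   ]
3.2667 [ 609.17 -215.86  145.11] [ 0.     0.003  0.003  0.    -0.     0.   ]
3.3167 [ 609.14 -215.82  145.01] [ 0.002  0.001  0.002  0.001 -0.003  0.003]
```

```bash
python3 -m creep '[{"tx":0.15,"ty":0.08,"tz":0,"wx":0,"wy":0,"wz":0,"gripper":-1},{"tx":0.15,"ty":0.08,"tz":0,"wx":0,"wy":0,"wz":0,"gripper":1},{"tx":0.15,"ty":0.08,"tz":0,"wx":0,"wy":0,"wz":0,"gripper":1},{"tx":0.15,"ty":0.08,"tz":0,"wx":0,"wy":0,"wz":0,"gripper":1},{"tx":0.15,"ty":0.08,"tz":0,"wx":0,"wy":0,"wz":0,"gripper":1},{"tx":0.15,"ty":0.08,"tz":0,"wx":0,"wy":0,"wz":0,"gripper":1},{"tx":0.15,"ty":0.08,"tz":0,"wx":0,"wy":0,"wz":0,"gripper":1},{"tx":0.15,"ty":0.08,"tz":0,"wx":0,"wy":0,"wz":0,"gripper":1}]'; echo; python3 plan.py 608.2 -215 250 44.6
```

```text
time: 3.98
tool_pos: [608.5, -215.2, 143.2]
tcp_rot: [1.03, 1.571, 1.81]
contact_force: [0.5, -0.6, -0.1]
grip_width: 49.7

t 3.98 tcp [ 608.488 -215.209  143.195] zaxis 44.69 down [-0.  0. -1.] q [-0.459  0.631  1.28   0.     1.231 -1.239] F [ 0.54  -0.601 -0.143] w 49.7
tx,ty,tz cm [-10.681   0.036  -0.005]
wx options 0.0016139902968265495 -3.1399786632929665
```

Still closing (49.7 mm), so I'll wait.

```bash
python3 -m creep '[{"tx":0,"ty":0,"tz":0,"wx":0,"wy":0,"wz":0,"gripper":1},{"tx":0,"ty":0,"tz":0,"wx":0,"wy":0,"wz":0,"gripper":1},{"tx":0,"ty":0,"tz":0,"wx":0,"wy":0,"wz":0,"gripper":1},{"tx":0,"ty":0,"tz":0,"wx":0,"wy":0,"wz":0,"gripper":1},{"tx":0,"ty":0,"tz":0,"wx":0,"wy":0,"wz":0,"gripper":1}]'; echo; python3 plan.py 608.2 -215 230 44.6
```

```text
time: 4.4
tool_pos: [608.5, -215.3, 143.2]
tcp_rot: [0.235, 1.571, 1.015]
contact_force: [0.6, 0.4, -0.2]
grip_width: 36.4

t 4.4 tcp [ 608.493 -215.268  143.212] zaxis 44.69 down [ 0.  0. -1.] q [-0.459  0.631  1.28   0.     1.231 -1.239] F [ 0.643  0.43  -0.184] w 36.4
tx,ty,tz cm [-8.679  0.04  -0.001]
wx options 0.0015687050911469148 -3.140023948498646
```

```bash
python3 -m creep '[{"tx":-0.3,"ty":0,"tz":0,"wx":0,"wy":0,"wz":0,"gripper":1},{"tx":-0.8,"ty":0,"tz":0,"wx":0,"wy":0,"wz":0,"gripper":1},{"tx":-1.6,"ty":0,"tz":0,"wx":0,"wy":0,"wz":0,"gripper":1},{"tx":-2.6,"ty":0,"tz":0,"wx":0,"wy":0,"wz":0,"gripper":1},{"tx":-3.6,"ty":0,"tz":0,"wx":0,"wy":0,"wz":0,"gripper":1},{"tx":-4.4,"ty":0,"tz":0,"wx":0,"wy":0,"wz":0,"gripper":1},{"tx":-4.9,"ty":0,"tz":0,"wx":0,"wy":0,"wz":0,"gripper":1},{"tx":-5,"ty":0,"tz":0,"wx":0,"wy":0,"wz":0,"gripper":1}]'; echo; python3 plan.py 626.7 194.3 193 44.6
python3 - <<'E'
from plant import *
import cv2
c=capture("scene"); cv2.imwrite("pics/s2.png",cv2.resize(c["frame"][130:280,80:280,::-1],None,fx=4,fy=4))
E
```

```text
time: 5.07
tool_pos: [609.0, -215.5, 195.0]
tcp_rot: [-1.213, 1.568, -0.433]
contact_force: [-0.1, 0.1, -1.6]
grip_width: 36.2

t 5.07 tcp [ 609.041 -215.52   195.003] zaxis 44.69 down [ 0.002 -0.001 -1.   ] q [-0.459  0.589  1.209  0.     1.341 -1.239] F [-0.123  0.076 -1.574] w 36.2
tx,ty,tz cm [ 0.158 27.893 30.077]
wx options 0.0015813913838604496 -3.140011262205933
```

View pics/s2.png

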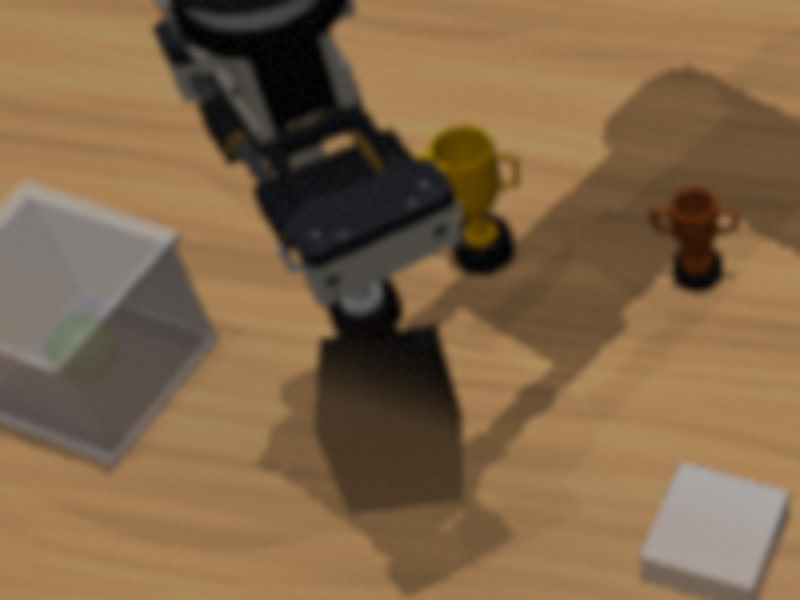

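Silver is off the riser: the base is visible clear of it at (365,310) in the crop, the extra force is 1.6 N and it is upright. I'll carry it to blue.

```bash
python3 -m creep '[{"tx":0,"ty":0.6,"tz":0.65,"wx":0,"wy":0,"wz":0,"gripper":1},{"tx":0,"ty":2,"tz":2.15,"wx":0,"wy":0,"wz":0,"gripper":1},{"tx":0,"ty":4,"tz":4.3,"wx":0,"wy":0,"wz":0,"gripper":1},{"tx":0,"ty":6.3,"tz":6.8,"wx":0,"wy":0,"wz":0,"gripper":1},{"tx":0,"ty":8.6,"tz":9.3,"wx":0,"wy":0,"wz":0,"gripper":1},{"tx":0,"ty":10.9,"tz":11.8,"wx":0,"wy":0,"wz":0,"gripper":1},{"tx":0,"ty":13.2,"tz":14.2,"wx":0,"wy":0,"wz":0,"gripper":1},{"tx":0,"ty":15.5,"tz":16.7,"wx":0,"wy":0,"wz":0,"gripper":1}]'; echo; python3 plan.py 626.7 194.3 193 44.6
```

```text
time: 5.78
tool_pos: [617.4, 14.6, 192.5]
tcp_rot: [2.095, 1.569, 2.875]
contact_force: [0.8, 0.7, -1.2]
grip_width: 36.1

t 5.78 tcp [617.412  14.648 192.544] zaxis 44.69 down [-0.001  0.    -1.   ] q [-0.1    0.54   1.303  0.     1.301 -0.881] F [ 0.824  0.695 -1.247] w 36.1
tx,ty,tz cm [-0.04  12.118 13.296]
wx options 0.001647418566383075 -3.13994523502341
```

```bash
python3 -m creep '[{"tx":0,"ty":2.3,"tz":2.5,"wx":0,"wy":0,"wz":0,"gripper":1},{"tx":0,"ty":4.6,"tz":5,"wx":0,"wy":0,"wz":0,"gripper":1},{"tx":0,"ty":6.8,"tz":7.3,"wx":0,"wy":0,"wz":0,"gripper":1},{"tx":0,"ty":8.8,"tz":9.5,"wx":0,"wy":0,"wz":0,"gripper":1},{"tx":0,"ty":10.4,"tz":11.3,"wx":0,"wy":0,"wz":0,"gripper":1},{"tx":0,"ty":11.6,"tz":12.6,"wx":0,"wy":0,"wz":0,"gripper":1},{"tx":0,"ty":12.2,"tz":13.3,"wx":0,"wy":0,"wz":0,"gripper":1},{"tx":0,"ty":12.4,"tz":13.4,"wx":0,"wy":0,"wz":0,"gripper":1}]'; echo; python3 plan.py 626.7 194.3 193 44.6
```

```text
time: 6.45
tool_pos: [625.6, 196.8, 192.4]
tcp_rot: [2.161, 1.57, 2.943]
contact_force: [-0.8, -0.9, -0.5]
grip_width: 36.6

t 6.45 tcp [625.639 196.831 192.43 ] zaxis 44.83 down [-0.001  0.    -1.   ] q [ 0.188  0.612  1.174  0.     1.356 -0.595] F [-0.755 -0.852 -0.455] w 36.6
tx,ty,tz cm [-0.057 -0.254 -0.103]
wx options 0.00393566835678848 -3.1376569852330047
```

```bash
python3 -m creep '[{"tx":1,"ty":-0.1,"tz":0,"wx":0,"wy":0,"wz":0,"gripper":1},{"tx":2.5,"ty":-0.1,"tz":0,"wx":0,"wy":0,"wz":0,"gripper":1},{"tx":4,"ty":-0.1,"tz":0,"wx":0,"wy":0,"wz":0,"gripper":1},{"tx":5.3,"ty":-0.1,"tz":0,"wx":0,"wy":0,"wz":0,"gripper":1},{"tx":6.2,"ty":-0.1,"tz":0,"wx":0,"wy":0,"wz":0,"gripper":1},{"tx":6.8,"ty":-0.1,"tz":0,"wx":0,"wy":0,"wz":0,"gripper":1},{"tx":7,"ty":-0.1,"tz":0,"wx":0,"wy":0,"wz":0,"gripper":1},{"tx":7,"ty":-0.1,"tz":0,"wx":0,"wy":0,"wz":0,"gripper":1}]'; echo; python3 plan.py 626.7 194.3 113.5 44.6
```

```text
time: 7.12
tool_pos: [627.0, 193.5, 122.9]
tcp_rot: [2.501, 1.57, -3.003]
contact_force: [0.6, -0.4, -0.9]
grip_width: 36.0

t 7.12 tcp [626.961 193.474 122.856] zaxis 44.65 down [-0.001 -0.    -1.   ] q [ 0.183  0.669  1.267  0.     1.206 -0.597] F [ 0.629 -0.358 -0.94 ] w 36.0
tx,ty,tz cm [0.936 0.077 0.04 ]
wx options 0.0008317218070668463 -3.1407609317827268
```

```bash
python3 -m creep '[{"tx":0.1,"ty":0.05,"tz":0.03,"wx":0,"wy":0,"wz":0,"gripper":1},{"tx":0.3,"ty":0.05,"tz":0.03,"wx":0,"wy":0,"wz":0,"gripper":1},{"tx":0.45,"ty":0.05,"tz":0.03,"wx":0,"wy":0,"wz":0,"gripper":1},{"tx":0.55,"ty":0.05,"tz":0.03,"wx":0,"wy":0,"wz":0,"gripper":1},{"tx":0.65,"ty":0.05,"tz":0.03,"wx":0,"wy":0,"wz":0,"gripper":1},{"tx":0.65,"ty":0.05,"tz":0.03,"wx":0,"wy":0,"wz":0,"gripper":1}]'; echo; python3 plan.py 626.7 194.3 113.5 44.6
python3 - <<'E'
from plant import *
import cv2
c=capture("scene"); cv2.imwrite("pics/s3.png",cv2.resize(c["frame"][180:320,280:460,::-1],None,fx=4,fy=4))
E
```

```text
time: 7.62
tool_pos: [626.7, 194.7, 116.6]
tcp_rot: [2.217, 1.571, 2.997]
contact_force: [1.0, -0.1, -1.6]
grip_width: 36.2

t 7.62 tcp [626.73  194.707 116.569] zaxis 44.7 down [-0.  0. -1.] q [ 0.185  0.675  1.274  0.     1.193 -0.596] F [ 0.957 -0.128 -1.641] w 36.2
tx,ty,tz cm [ 0.307 -0.027 -0.031]
wx options 0.001698638028632244 -3.1398940155611608
```

View pics/s3.png

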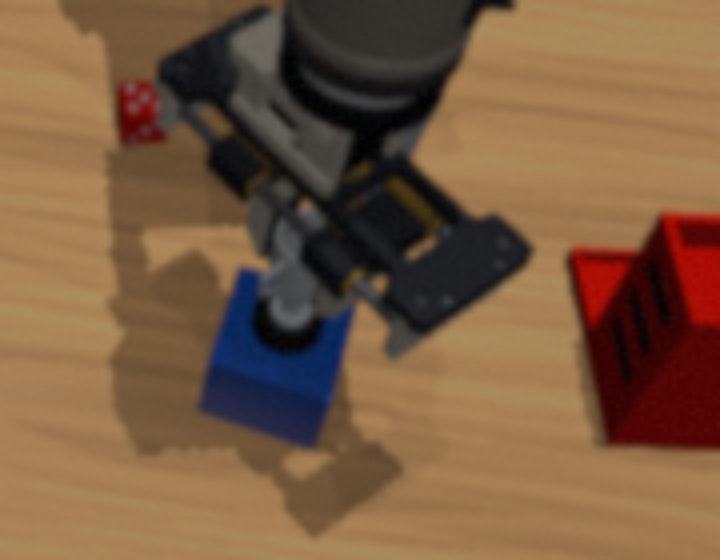

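Silver is centred over blue and a few mm above it. I'll lower slowly.

```bash
python3 -m creep '[{"tx":0.1,"ty":0,"tz":0,"wx":0,"wy":0,"wz":0,"gripper":1},{"tx":0.2,"ty":0,"tz":0,"wx":0,"wy":0,"wz":0,"gripper":1},{"tx":0.25,"ty":0,"tz":0,"wx":0,"wy":0,"wz":0,"gripper":1},{"tx":0.25,"ty":0,"tz":0,"wx":0,"wy":0,"wz":0,"gripper":1},{"tx":0.25,"ty":0,"tz":0,"wx":0,"wy":0,"wz":0,"gripper":1}]'; echo; python3 plan.py 626.7 194.3 113.5 44.6
```

```text
time: 8.08
tool_pos: [626.8, 194.6, 114.2]
tcp_rot: [1.185, 1.571, 1.965]
contact_force: [0.4, -0.6, -1.7]
grip_width: 36.0

t 8.08 tcp [626.84  194.629 114.182] zaxis 44.69 down [-0.  0. -1.] q [ 0.184  0.677  1.277  0.     1.187 -0.596] F [ 0.376 -0.562 -1.698] w 36.0
tx,ty,tz cm [ 0.068 -0.014 -0.033]
wx options 0.001578220514876019 -3.140014433074917
```

```bash
python3 -m creep '[{"tx":0.05,"ty":0,"tz":0,"wx":0,"wy":0,"wz":0,"gripper":1},{"tx":0.1,"ty":0,"tz":0,"wx":0,"wy":0,"wz":0,"gripper":1},{"tx":0.1,"ty":0,"tz":0,"wx":0,"wy":0,"wz":0,"gripper":1},{"tx":0.1,"ty":0,"tz":0,"wx":0,"wy":0,"wz":0,"gripper":1}]'; echo; python3 plan.py 626.7 194.3 113.5 44.6
```

```text
time: 8.42
tool_pos: [626.8, 194.7, 113.2]
tcp_rot: [1.05, 1.571, 1.83]
contact_force: [-0.2, 0.7, -1.1]
grip_width: 36.2

t 8.42 tcp [626.816 194.659 113.203] zaxis 44.69 down [-0.  0. -1.] q [ 0.184  0.678  1.278  0.     1.185 -0.596] F [-0.216  0.663 -1.1  ] w 36.2
tx,ty,tz cm [-0.03  -0.017 -0.033]
wx options 0.0015594270846053045 -3.140033226505188
```

```bash
python3 -m creep '[{"tx":0.04,"ty":0,"tz":0,"wx":0,"wy":0,"wz":0,"gripper":1},{"tx":0.08,"ty":0,"tz":0,"wx":0,"wy":0,"wz":0,"gripper":1},{"tx":0.08,"ty":0,"tz":0,"wx":0,"wy":0,"wz":0,"gripper":1},{"tx":0.08,"ty":0,"tz":0,"wx":0,"wy":0,"wz":0,"gripper":1}]'; echo; python3 plan.py 626.7 194.3 113.5 44.6
```

```text
time: 8.75
tool_pos: [626.9, 194.6, 113.2]
tcp_rot: [-0.594, 1.57, 0.186]
contact_force: [-2.6, -1.1, 5.0]
grip_width: 36.0

t 8.75 tcp [626.91  194.632 113.168] zaxis 44.69 down [ 0.001  0.    -1.   ] q [ 0.184  0.678  1.278  0.     1.184 -0.596] F [-2.56  -1.11   5.027] w 36.0
tx,ty,tz cm [-0.033 -0.009 -0.038]
wx options 0.0016016453343776652 -3.1399910082554157
```

Contact at 5 N, so silver is seated. I'll release it and retreat upward.

```bash
python3 -m creep '[{"tx":-0.04,"ty":0,"tz":0,"wx":0,"wy":0,"wz":0,"gripper":1},{"tx":-0.04,"ty":0,"tz":0,"wx":0,"wy":0,"wz":0,"gripper":-1},{"tx":-0.04,"ty":0,"tz":0,"wx":0,"wy":0,"wz":0,"gripper":-1},{"tx":-0.04,"ty":0,"tz":0,"wx":0,"wy":0,"wz":0,"gripper":-1},{"tx":-0.04,"ty":0,"tz":0,"wx":0,"wy":0,"wz":0,"gripper":-1},{"tx":-0.04,"ty":0,"tz":0,"wx":0,"wy":0,"wz":0,"gripper":-1},{"tx":-0.04,"ty":0,"tz":0,"wx":0,"wy":0,"wz":0,"gripper":-1},{"tx":-0.04,"ty":0,"tz":0,"wx":0,"wy":0,"wz":0,"gripper":-1}]'; echo; python3 -m creep '[{"tx":0,"ty":0,"tz":0,"wx":0,"wy":0,"wz":0,"gripper":-1},{"tx":-0.5,"ty":0,"tz":0,"wx":0,"wy":0,"wz":0,"gripper":-1},{"tx":-2,"ty":0,"tz":0,"wx":0,"wy":0,"wz":0,"gripper":-1},{"tx":-4,"ty":0,"tz":0,"wx":0,"wy":0,"wz":0,"gripper":-1},{"tx":-6.5,"ty":0,"tz":0,"wx":0,"wy":0,"wz":0,"gripper":-1},{"tx":-9,"ty":0,"tz":0,"wx":0,"wy":0,"wz":0,"gripper":-1},{"tx":-11,"ty":0,"tz":0,"wx":0,"wy":0,"wz":0,"gripper":-1},{"tx":-12,"ty":0,"tz":0,"wx":0,"wy":0,"wz":0,"gripper":-1}]'; python3 plan.py 435.2 -222.7 220 9
```

```text
time: 9.42
tool_pos: [626.9, 194.7, 112.8]
tcp_rot: [0.612, 1.571, 1.393]
contact_force: [0.5, -0.0, 0.5]
grip_width: 78.3

time: 10.08
tool_pos: [627.8, 194.9, 236.6]
tcp_rot: [-0.574, 1.566, 0.206]
contact_force: [-0.0, -0.1, -0.2]
grip_width: 91.4
t 10.08 tcp [627.806 194.862 236.606] zaxis 44.69 down [ 0.005  0.001 -1.   ] q [ 0.184  0.585  1.102  0.     1.449 -0.596] F [-0.036 -0.087 -0.239] w 91.4
tx,ty,tz cm [  1.518 -16.134 -43.066]
wx options 0.6229492020535979 -2.518643451536195
```

```bash
python3 -m creep '[{"tx":0,"ty":-0.6,"tz":-1.6,"wx":0.03,"wy":0,"wz":0,"gripper":-1},{"tx":0,"ty":-1.7,"tz":-4.6,"wx":0.09,"wy":0,"wz":0,"gripper":-1},{"tx":0,"ty":-3,"tz":-8.1,"wx":0.15,"wy":0,"wz":0,"gripper":-1},{"tx":0,"ty":-4.3,"tz":-11.5,"wx":0.21,"wy":0,"wz":0,"gripper":-1},{"tx":0,"ty":-5.6,"tz":-15,"wx":0.27,"wy":0,"wz":0,"gripper":-1},{"tx":0,"ty":-6.9,"tz":-18.5,"wx":0.33,"wy":0,"wz":0,"gripper":-1},{"tx":0,"ty":-8.2,"tz":-22,"wx":0.39,"wy":0,"wz":0,"gripper":-1},{"tx":0,"ty":-9.5,"tz":-25.4,"wx":0.45,"wy":0,"wz":0,"gripper":-1}]'; echo; python3 plan.py 435.2 -222.7 220 9
```

```text
time: 10.75
tool_pos: [511.7, -52.9, 232.6]
tcp_rot: [2.602, 1.57, 2.929]
contact_force: [1.2, -0.0, 0.7]
grip_width: 91.6

t 10.75 tcp [511.729 -52.857 232.577] zaxis 18.75 down [-0.  0. -1.] q [-0.252  0.318  1.542 -0.     1.282 -0.579] F [ 1.249 -0.016  0.718] w 91.6
tx,ty,tz cm [  1.26  -13.623 -12.706]
wx options 0.1701946755627293 -2.971397978027064
```

```bash
python3 -m creep '[{"tx":0.2,"ty":-2.3,"tz":-2.2,"wx":0.05,"wy":0,"wz":0,"gripper":-1},{"tx":0.5,"ty":-4.8,"tz":-4.5,"wx":0.1,"wy":0,"wz":0,"gripper":-1},{"tx":0.8,"ty":-7.3,"tz":-6.8,"wx":0.15,"wy":0,"wz":0,"gripper":-1},{"tx":1,"ty":-9.7,"tz":-9,"wx":0.17,"wy":0,"wz":0,"gripper":-1},{"tx":1.2,"ty":-11.7,"tz":-10.9,"wx":0.17,"wy":0,"wz":0,"gripper":-1},{"tx":1.2,"ty":-13,"tz":-12.1,"wx":0.17,"wy":0,"wz":0,"gripper":-1},{"tx":1.2,"ty":-13.6,"tz":-12.7,"wx":0.17,"wy":0,"wz":0,"gripper":-1},{"tx":1.2,"ty":-13.6,"tz":-12.7,"wx":0.17,"wy":0,"wz":0,"gripper":-1}]'; echo; python3 plan.py 435.2 -222.7 70 9
python3 - <<'E'
from plant import *
import cv2
c=capture("scene"); cv2.imwrite("pics/s4.png",cv2.resize(c["frame"][130:330,120:400,::-1],None,fx=2.8,fy=2.8))
E
```

```text
time: 11.42
tool_pos: [436.3, -222.5, 220.6]
tcp_rot: [2.547, 1.57, 2.704]
contact_force: [0.2, 0.9, 0.2]
grip_width: 91.8

t 11.42 tcp [ 436.315 -222.491  220.591] zaxis 9.03 down [-0.  0. -1.] q [-0.628  0.283  1.627 -0.     1.232 -0.786] F [0.153 0.919 0.204] w 91.8
tx,ty,tz cm [15.059 -0.007 -0.108]
wx options 0.0004655711915227251 -3.1411270823982704
```

View pics/s4.png

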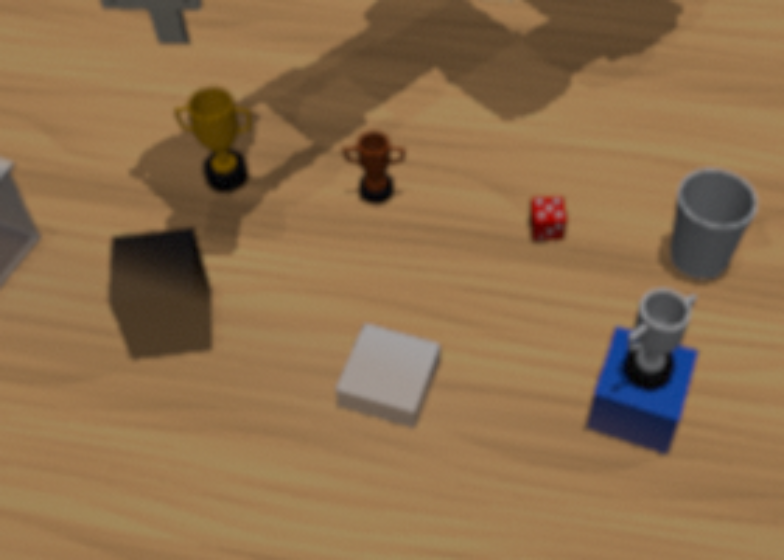

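Silver stands upright at the centre of blue (crop 650,340) and gold is untouched. I'll descend on gold.

```bash
python3 -m creep '[{"tx":1,"ty":0,"tz":-0.1,"wx":0,"wy":0,"wz":0,"gripper":-1},{"tx":3,"ty":0,"tz":-0.1,"wx":0,"wy":0,"wz":0,"gripper":-1},{"tx":5.5,"ty":0,"tz":-0.1,"wx":0,"wy":0,"wz":0,"gripper":-1},{"tx":8,"ty":0,"tz":-0.1,"wx":0,"wy":0,"wz":0,"gripper":-1},{"tx":10.5,"ty":0,"tz":-0.1,"wx":0,"wy":0,"wz":0,"gripper":-1},{"tx":12.7,"ty":0,"tz":-0.1,"wx":0,"wy":0,"wz":0,"gripper":-1},{"tx":14.2,"ty":0,"tz":-0.1,"wx":0,"wy":0,"wz":0,"gripper":-1},{"tx":14.9,"ty":0,"tz":-0.1,"wx":0,"wy":0,"wz":0,"gripper":-1}]'; echo;  python3 -m creep '[{"tx":0,"ty":0,"tz":0,"wx":0,"wy":0,"wz":0,"gripper":-1},{"tx":0,"ty":0,"tz":0,"wx":0,"wy":0,"wz":0,"gripper":-1},{"tx":0,"ty":0,"tz":0,"wx":0,"wy":0,"wz":0,"gripper":-1}]';python3 plan.py 435.2 -222.7 70 9
```

```text
time: 12.13
tool_pos: [435.6, -219.3, 69.8]
tcp_rot: [2.236, 1.567, 2.398]
contact_force: [-0.1, -0.4, 0.3]
grip_width: 91.8

time: 12.38
tool_pos: [436.9, -221.5, 72.9]
tcp_rot: [-0.709, 1.569, -0.549]
contact_force: [0.6, -0.4, 0.3]
grip_width: 91.7
t 12.38 tcp [ 436.939 -221.524   72.856] zaxis 9.2 down [ 0.002 -0.001 -1.   ] q [-0.626  0.466  1.821  0.     0.853 -0.787] F [ 0.583 -0.392  0.267] w 91.7
tx,ty,tz cm [ 0.285 -0.088 -0.191]
wx options 0.00356735984810796 -3.1380252937416855
```

```bash
python3 -m creep '[{"tx":0.1,"ty":-0.05,"tz":-0.1,"wx":0,"wy":0,"wz":0,"gripper":-1},{"tx":0.1,"ty":-0.05,"tz":-0.1,"wx":0,"wy":0,"wz":0,"gripper":1},{"tx":0.1,"ty":-0.05,"tz":-0.1,"wx":0,"wy":0,"wz":0,"gripper":1},{"tx":0.1,"ty":-0.05,"tz":-0.1,"wx":0,"wy":0,"wz":0,"gripper":1}]'; echo;python3 plan.py 435.2 -222.7 70 9
```

```text
time: 12.72
tool_pos: [435.2, -222.3, 71.2]
tcp_rot: [-0.593, 1.57, -0.434]
contact_force: [0.9, -1.0, -0.1]
grip_width: 76.4

t 12.72 tcp [ 435.221 -222.293   71.179] zaxis 9.15 down [ 0.001 -0.    -1.   ] q [-0.629  0.467  1.825  0.     0.849 -0.789] F [ 0.852 -1.037 -0.126] w 76.4
tx,ty,tz cm [ 0.118 -0.04  -0.009]
wx options 0.002678121052900805 -3.1389145325368926
```

```bash
python3 -m creep '[{"tx":0.05,"ty":-0.04,"tz":0,"wx":0,"wy":0,"wz":0,"gripper":1},{"tx":0.05,"ty":-0.04,"tz":0,"wx":0,"wy":0,"wz":0,"gripper":1},{"tx":0.05,"ty":-0.04,"tz":0,"wx":0,"wy":0,"wz":0,"gripper":1},{"tx":0.05,"ty":-0.04,"tz":0,"wx":0,"wy":0,"wz":0,"gripper":1},{"tx":0.05,"ty":-0.04,"tz":0,"wx":0,"wy":0,"wz":0,"gripper":1},{"tx":0.05,"ty":-0.04,"tz":0,"wx":0,"wy":0,"wz":0,"gripper":1},{"tx":0.05,"ty":-0.04,"tz":0,"wx":0,"wy":0,"wz":0,"gripper":1},{"tx":0.05,"ty":-0.04,"tz":0,"wx":0,"wy":0,"wz":0,"gripper":1}]'; echo;python3 plan.py 435.2 -222.7 200 9
```

```text
time: 13.38
tool_pos: [435.1, -222.5, 70.2]
tcp_rot: [2.098, 1.571, 2.258]
contact_force: [-0.5, -0.3, -0.6]
grip_width: 42.7

t 13.38 tcp [ 435.108 -222.505   70.207] zaxis 9.17 down [-0.  0. -1.] q [-0.63   0.469  1.825  0.     0.848 -0.79 ] F [-0.473 -0.302 -0.603] w 42.7
tx,ty,tz cm [-12.979  -0.018   0.004]
wx options 0.002926277624521364 -3.138666375965272
```

```bash
python3 -m creep '[{"tx":0,"ty":0,"tz":0,"wx":0,"wy":0,"wz":0,"gripper":1},{"tx":0,"ty":0,"tz":0,"wx":0,"wy":0,"wz":0,"gripper":1},{"tx":-0.4,"ty":0,"tz":0,"wx":0,"wy":0,"wz":0,"gripper":1},{"tx":-1.5,"ty":0,"tz":0,"wx":0,"wy":0,"wz":0,"gripper":1},{"tx":-3.2,"ty":0,"tz":0,"wx":0,"wy":0,"wz":0,"gripper":1},{"tx":-5.2,"ty":0,"tz":0,"wx":0,"wy":0,"wz":0,"gripper":1},{"tx":-7.2,"ty":0,"tz":0,"wx":0,"wy":0,"wz":0,"gripper":1},{"tx":-9.2,"ty":0,"tz":0,"wx":0,"wy":0,"wz":0,"gripper":1}]'; echo; python3 -m creep '[{"tx":-1.8,"ty":0,"tz":0,"wx":0,"wy":0,"wz":0,"gripper":1},{"tx":-3.2,"ty":0,"tz":0,"wx":0,"wy":0,"wz":0,"gripper":1},{"tx":-4.2,"ty":0,"tz":0,"wx":0,"wy":0,"wz":0,"gripper":1},{"tx":-4.6,"ty":0,"tz":0,"wx":0,"wy":0,"wz":0,"gripper":1},{"tx":-4.6,"ty":0,"tz":0,"wx":0,"wy":0,"wz":0,"gripper":1}]';python3 plan.py 611.6 -220 210 9
```

```text
time: 14.05
tool_pos: [434.9, -222.3, 163.3]
tcp_rot: [2.082, 1.57, 2.242]
contact_force: [-0.3, -0.3, -2.4]
grip_width: 42.8

time: 14.47
tool_pos: [435.4, -222.7, 209.2]
tcp_rot: [-0.731, 1.569, -0.571]
contact_force: [0.2, 0.6, -1.6]
grip_width: 43.0
t 14.47 tcp [ 435.428 -222.699  209.18 ] zaxis 9.17 down [ 0.001 -0.001 -1.   ] q [-0.63   0.291  1.649  0.     1.199 -0.79 ] F [ 0.223  0.561 -1.575] w 43.0
tx,ty,tz cm [-0.057 -2.541 17.435]
wx options 0.002985533691826995 -3.138607119897966
```

```bash
python3 -m creep '[{"tx":0,"ty":-0.1,"tz":0.8,"wx":0,"wy":0,"wz":0,"gripper":1},{"tx":0,"ty":-0.4,"tz":2.8,"wx":0,"wy":0,"wz":0,"gripper":1},{"tx":0,"ty":-0.8,"tz":5.6,"wx":0,"wy":0,"wz":0,"gripper":1},{"tx":0,"ty":-1.3,"tz":8.7,"wx":0,"wy":0,"wz":0,"gripper":1},{"tx":0,"ty":-1.7,"tz":11.8,"wx":0,"wy":0,"wz":0,"gripper":1},{"tx":0,"ty":-2.1,"tz":14.6,"wx":0,"wy":0,"wz":0,"gripper":1},{"tx":0,"ty":-2.4,"tz":16.6,"wx":0,"wy":0,"wz":0,"gripper":1},{"tx":0,"ty":-2.5,"tz":17.4,"wx":0,"wy":0,"wz":0,"gripper":1}]'; echo; python3 -m creep '[{"tx":0,"ty":0,"tz":0,"wx":0,"wy":0,"wz":0,"gripper":1},{"tx":0.5,"ty":0,"tz":0,"wx":0,"wy":0,"wz":0,"gripper":1},{"tx":1.5,"ty":0,"tz":0,"wx":0,"wy":0,"wz":0,"gripper":1},{"tx":2.5,"ty":0,"tz":0,"wx":0,"wy":0,"wz":0,"gripper":1},{"tx":3.2,"ty":0,"tz":0,"wx":0,"wy":0,"wz":0,"gripper":1},{"tx":3.6,"ty":0,"tz":0,"wx":0,"wy":0,"wz":0,"gripper":1},{"tx":3.6,"ty":0,"tz":0,"wx":0,"wy":0,"wz":0,"gripper":1},{"tx":3.6,"ty":0,"tz":0,"wx":0,"wy":0,"wz":0,"gripper":1}]';python3 plan.py 611.6 -220 160.2 9
python3 - <<'E'
from plant import *
import cv2
c=capture("scene"); cv2.imwrite("pics/s5.png",cv2.resize(c["frame"][130:280,80:280,::-1],None,fx=4,fy=4))
E
```

```text
time: 15.13
tool_pos: [613.5, -218.6, 205.8]
tcp_rot: [2.111, 1.569, 2.272]
contact_force: [-1.3, 0.1, -2.4]
grip_width: 42.7

time: 15.8
tool_pos: [610.7, -219.6, 172.2]
tcp_rot: [2.272, 1.571, 2.431]
contact_force: [-0.5, -0.3, -0.9]
grip_width: 42.7
t 15.8 tcp [ 610.714 -219.603  172.231] zaxis 9.15 down [-0.  0. -1.] q [-0.463  0.613  1.229  0.     1.3   -0.623] F [-0.496 -0.255 -0.874] w 42.7
tx,ty,tz cm [ 1.203 -0.054  0.081]
wx options 0.002645680150579975 -3.1389469734392135
```

View pics/s5.png

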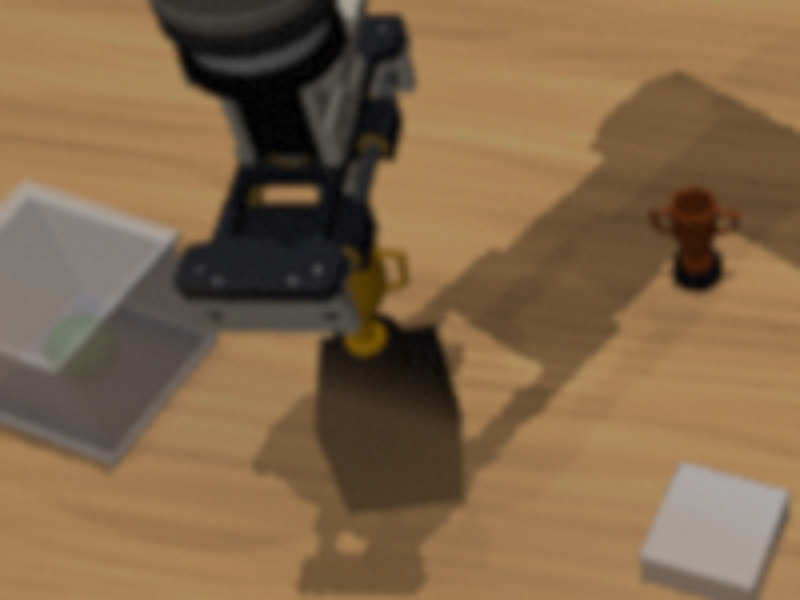

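Gold is held upright above black. I'll lower it in small steps.

```bash
python3 -m creep '[{"tx":0.2,"ty":-0.05,"tz":0.07,"wx":0,"wy":0,"wz":0,"gripper":1},{"tx":0.45,"ty":-0.05,"tz":0.07,"wx":0,"wy":0,"wz":0,"gripper":1},{"tx":0.65,"ty":-0.05,"tz":0.07,"wx":0,"wy":0,"wz":0,"gripper":1},{"tx":0.8,"ty":-0.05,"tz":0.07,"wx":0,"wy":0,"wz":0,"gripper":1},{"tx":0.9,"ty":-0.05,"tz":0.07,"wx":0,"wy":0,"wz":0,"gripper":1},{"tx":0.9,"ty":-0.05,"tz":0.07,"wx":0,"wy":0,"wz":0,"gripper":1},{"tx":0.9,"ty":-0.05,"tz":0.07,"wx":0,"wy":0,"wz":0,"gripper":1}]'; echo;python3 plan.py 611.6 -220 160.2 9
```

```text
time: 16.43
tool_pos: [611.7, -219.9, 163.2]
tcp_rot: [1.979, 1.571, 2.139]
contact_force: [-0.4, 0.7, -1.6]
grip_width: 42.9

t 16.43 tcp [ 611.674 -219.856  163.235] zaxis 9.17 down [-0.  0. -1.] q [-0.463  0.622  1.238  0.     1.281 -0.623] F [-0.447  0.652 -1.618] w 42.9
tx,ty,tz cm [ 0.303 -0.013 -0.01 ]
wx options 0.0029082431977253175 -3.138684410392068
```

```bash
python3 -m creep '[{"tx":0.1,"ty":0,"tz":0,"wx":0,"wy":0,"wz":0,"gripper":1},{"tx":0.2,"ty":0,"tz":0,"wx":0,"wy":0,"wz":0,"gripper":1},{"tx":0.27,"ty":0,"tz":0,"wx":0,"wy":0,"wz":0,"gripper":1},{"tx":0.3,"ty":0,"tz":0,"wx":0,"wy":0,"wz":0,"gripper":1},{"tx":0.3,"ty":0,"tz":0,"wx":0,"wy":0,"wz":0,"gripper":1}]'; echo;python3 plan.py 611.6 -220 160.2 9
```

```text
time: 16.85
tool_pos: [611.7, -219.9, 160.3]
tcp_rot: [0.683, 1.571, 0.843]
contact_force: [-0.6, -0.4, -1.6]
grip_width: 42.7

t 16.85 tcp [ 611.703 -219.871  160.316] zaxis 9.17 down [ 0.  0. -1.] q [-0.463  0.624  1.242  0.     1.275 -0.623] F [-0.639 -0.431 -1.632] w 42.7
tx,ty,tz cm [ 0.012 -0.011 -0.012]
wx options 0.0029609793510991726 -3.138631674238694
```

```bash
python3 -m creep '[{"tx":0.04,"ty":0,"tz":0,"wx":0,"wy":0,"wz":0,"gripper":1},{"tx":0.08,"ty":0,"tz":0,"wx":0,"wy":0,"wz":0,"gripper":1},{"tx":0.08,"ty":0,"tz":0,"wx":0,"wy":0,"wz":0,"gripper":1},{"tx":0.08,"ty":0,"tz":0,"wx":0,"wy":0,"wz":0,"gripper":1}]'; echo;python3 plan.py 611.6 -220 160.2 9
```

```text
time: 17.18
tool_pos: [611.7, -220.0, 160.2]
tcp_rot: [-0.719, 1.57, -0.559]
contact_force: [-2.9, 0.9, 5.1]
grip_width: 42.5

t 17.18 tcp [ 611.72  -219.989  160.238] zaxis 9.17 down [ 0.001 -0.    -1.   ] q [-0.463  0.624  1.243 -0.     1.274 -0.623] F [-2.943  0.923  5.098] w 42.5
tx,ty,tz cm [ 0.004  0.001 -0.012]
wx options 0.0029231548811903692 -3.1386694987086026
```

Seated at 5 N. I'll release and rise.

```bash
python3 -m creep '[{"tx":-0.05,"ty":0,"tz":0,"wx":0,"wy":0,"wz":0,"gripper":1},{"tx":-0.05,"ty":0,"tz":0,"wx":0,"wy":0,"wz":0,"gripper":-1},{"tx":-0.05,"ty":0,"tz":0,"wx":0,"wy":0,"wz":0,"gripper":-1},{"tx":-0.05,"ty":0,"tz":0,"wx":0,"wy":0,"wz":0,"gripper":-1},{"tx":-0.05,"ty":0,"tz":0,"wx":0,"wy":0,"wz":0,"gripper":-1},{"tx":-0.05,"ty":0,"tz":0,"wx":0,"wy":0,"wz":0,"gripper":-1},{"tx":-0.05,"ty":0,"tz":0,"wx":0,"wy":0,"wz":0,"gripper":-1},{"tx":-0.05,"ty":0,"tz":0,"wx":0,"wy":0,"wz":0,"gripper":-1}]'; echo; python3 -m creep '[{"tx":0,"ty":0,"tz":0,"wx":0,"wy":0,"wz":0,"gripper":-1},{"tx":-0.5,"ty":0,"tz":0,"wx":0,"wy":0,"wz":0,"gripper":-1},{"tx":-2,"ty":0,"tz":0,"wx":0,"wy":0,"wz":0,"gripper":-1},{"tx":-4,"ty":0,"tz":0,"wx":0,"wy":0,"wz":0,"gripper":-1},{"tx":-6,"ty":0,"tz":0,"wx":0,"wy":0,"wz":0,"gripper":-1},{"tx":-7.5,"ty":0,"tz":0,"wx":0,"wy":0,"wz":0,"gripper":-1},{"tx":-8,"ty":0,"tz":0,"wx":0,"wy":0,"wz":0,"gripper":-1},{"tx":-8,"ty":0,"tz":0,"wx":0,"wy":0,"wz":0,"gripper":-1}]'; python3 plan.py 428.4 -72.5 180 9
```

```text
time: 17.85
tool_pos: [611.7, -219.9, 159.9]
tcp_rot: [1.245, 1.571, 1.405]
contact_force: [0.6, -0.7, 1.2]
grip_width: 84.7

time: 18.52
tool_pos: [612.3, -220.2, 241.8]
tcp_rot: [-0.59, 1.567, -0.43]
contact_force: [-0.8, 0.4, 0.2]
grip_width: 91.5
t 18.52 tcp [ 612.284 -220.171  241.816] zaxis 9.17 down [ 0.003 -0.001 -1.   ] q [-0.463  0.57   1.114  0.     1.454 -0.623] F [-0.829  0.37   0.167] w 91.5
tx,ty,tz cm [  6.104  17.52  -15.818]
wx options 0.0029368948370084797 -3.1386557587527846
```

```bash
python3 -m creep '[{"tx":0,"ty":0.8,"tz":-0.7,"wx":0,"wy":0,"wz":0,"gripper":-1},{"tx":0,"ty":2.8,"tz":-2.5,"wx":0,"wy":0,"wz":0,"gripper":-1},{"tx":0,"ty":5.4,"tz":-4.9,"wx":0,"wy":0,"wz":0,"gripper":-1},{"tx":0,"ty":8.1,"tz":-7.3,"wx":0,"wy":0,"wz":0,"gripper":-1},{"tx":0,"ty":10.8,"tz":-9.7,"wx":0,"wy":0,"wz":0,"gripper":-1},{"tx":0.5,"ty":13.5,"tz":-12.2,"wx":0,"wy":0,"wz":0,"gripper":-1},{"tx":1.5,"ty":15.9,"tz":-14.3,"wx":0,"wy":0,"wz":0,"gripper":-1},{"tx":3,"ty":17.3,"tz":-15.6,"wx":0,"wy":0,"wz":0,"gripper":-1}]'; echo; python3 -m creep '[{"tx":1.5,"ty":0.2,"tz":-0.2,"wx":0,"wy":0,"wz":0,"gripper":-1},{"tx":2.5,"ty":0.2,"tz":-0.2,"wx":0,"wy":0,"wz":0,"gripper":-1},{"tx":3,"ty":0.2,"tz":-0.2,"wx":0,"wy":0,"wz":0,"gripper":-1},{"tx":3,"ty":0.2,"tz":-0.2,"wx":0,"wy":0,"wz":0,"gripper":-1},{"tx":3,"ty":0.2,"tz":-0.2,"wx":0,"wy":0,"wz":0,"gripper":-1}]'; python3 plan.py 428.4 -72.5 37 9
```

```text
time: 19.18
tool_pos: [427.5, -72.0, 209.6]
tcp_rot: [2.023, 1.57, 2.184]
contact_force: [0.6, -0.4, -0.8]
grip_width: 91.9

time: 19.6
tool_pos: [427.8, -72.4, 179.7]
tcp_rot: [2.543, 1.57, 2.703]
contact_force: [0.6, -1.3, 0.4]
grip_width: 91.9
t 19.6 tcp [427.822 -72.385 179.723] zaxis 9.16 down [-0.001  0.    -1.   ] q [-0.345  0.226  1.831  0.     1.086 -0.505] F [ 0.555 -1.271  0.365] w 91.9
tx,ty,tz cm [14.272 -0.028  0.066]
wx options 0.002706772564045693 -3.1388858810257476
```

```bash
python3 - <<'E'
from plant import *
from h import *
from scipy.optimize import least_squares
c=capture("scene"); P=cloud(c)
cv2.imwrite("pics/s6.png",cv2.resize(c["frame"][130:330,120:400,::-1],None,fx=2.8,fy=2.8))
for nm,h,r0,xy in (("gold",195,22,(611,-220)),("bronze",72,16,(429,-73)),("silver",148,19,(627,194))):
    m=(abs(P[...,2]-h+.8)<3.5)&(np.hypot(P[...,0]-xy[0],P[...,1]-xy[1])<40); q=P[m][:,:2]
    if len(q)>10:
        s=least_squares(lambda p:np.hypot(*(q-p).T)-(r0-1.5),xy,loss="soft_l1",f_scale=2); print(nm,len(q),s.x)
E
```

```text
gold 89 [ 611.7274491  -220.75363932]
bronze 44 [428.60880878 -73.14888826]
silver 93 [626.62227803 193.52298137]
```

View pics/s6.png

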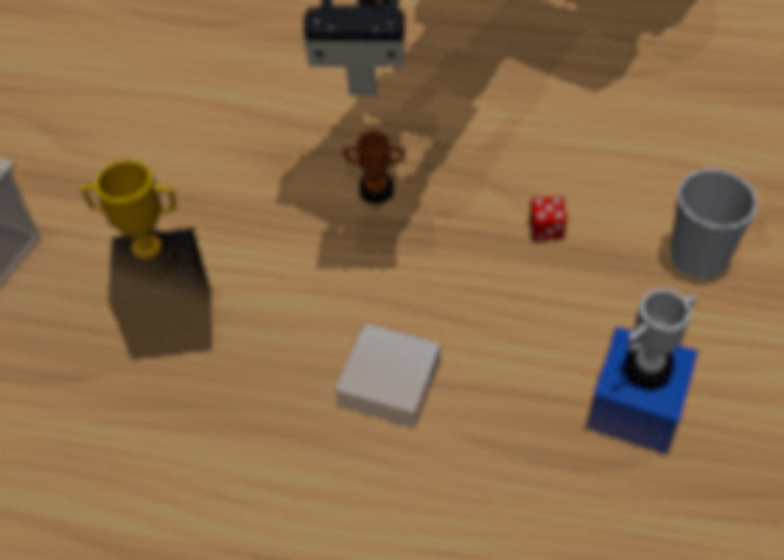

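Gold and silver are upright and within 1 mm of their riser centres, and bronze is unmoved. I'll descend on bronze.

```bash
python3 -m creep '[{"tx":1,"ty":0,"tz":0.05,"wx":0,"wy":0,"wz":0,"gripper":-1},{"tx":3,"ty":0,"tz":0.05,"wx":0,"wy":0,"wz":0,"gripper":-1},{"tx":5.5,"ty":0,"tz":0.05,"wx":0,"wy":0,"wz":0,"gripper":-1},{"tx":8,"ty":0,"tz":0.05,"wx":0,"wy":0,"wz":0,"gripper":-1},{"tx":10.3,"ty":0,"tz":0.05,"wx":0,"wy":0,"wz":0,"gripper":-1},{"tx":12.2,"ty":0,"tz":0.05,"wx":0,"wy":0,"wz":0,"gripper":-1},{"tx":13.5,"ty":0,"tz":0.05,"wx":0,"wy":0,"wz":0,"gripper":-1},{"tx":14.1,"ty":0,"tz":0.05,"wx":0,"wy":0,"wz":0,"gripper":-1}]'; echo;  python3 -m creep '[{"tx":0,"ty":0,"tz":0,"wx":0,"wy":0,"wz":0,"gripper":-1},{"tx":0,"ty":0,"tz":0,"wx":0,"wy":0,"wz":0,"gripper":-1},{"tx":0,"ty":0,"tz":0,"wx":0,"wy":0,"wz":0,"gripper":-1},{"tx":0,"ty":0,"tz":0,"wx":0,"wy":0,"wz":0,"gripper":-1},{"tx":0,"ty":0,"tz":0,"wx":0,"wy":0,"wz":0,"gripper":-1}]';python3 plan.py 428.4 -72.5 37 9
```

```text
time: 20.32
tool_pos: [428.0, -72.3, 37.7]
tcp_rot: [2.579, 1.569, 2.738]
contact_force: [0.0, 1.2, 0.1]
grip_width: 91.8

time: 20.73
tool_pos: [428.9, -72.4, 39.8]
tcp_rot: [-0.435, 1.569, -0.275]
contact_force: [-0.7, -0.0, -0.1]
grip_width: 91.8
t 20.73 tcp [428.879 -72.378  39.779] zaxis 9.17 down [ 0.002 -0.    -1.   ] q [-0.344  0.449  1.996  0.     0.695 -0.504] F [-0.677 -0.034 -0.056] w 91.8
tx,ty,tz cm [ 0.278 -0.004 -0.05 ]
wx options 0.0029329789874554158 -3.1386596746023376
```

```bash
python3 -m creep '[{"tx":0.15,"ty":0,"tz":-0.02,"wx":0,"wy":0,"wz":0,"gripper":-1},{"tx":0.15,"ty":0,"tz":-0.02,"wx":0,"wy":0,"wz":0,"gripper":1},{"tx":0.15,"ty":0,"tz":-0.02,"wx":0,"wy":0,"wz":0,"gripper":1},{"tx":0.15,"ty":0,"tz":-0.02,"wx":0,"wy":0,"wz":0,"gripper":1},{"tx":0.15,"ty":0,"tz":-0.02,"wx":0,"wy":0,"wz":0,"gripper":1},{"tx":0.15,"ty":0,"tz":-0.02,"wx":0,"wy":0,"wz":0,"gripper":1},{"tx":0.15,"ty":0,"tz":-0.02,"wx":0,"wy":0,"wz":0,"gripper":1},{"tx":0.15,"ty":0,"tz":-0.02,"wx":0,"wy":0,"wz":0,"gripper":1}]'; echo;  python3 -m creep '[{"tx":0,"ty":0,"tz":0,"wx":0,"wy":0,"wz":0,"gripper":1},{"tx":0,"ty":0,"tz":0,"wx":0,"wy":0,"wz":0,"gripper":1},{"tx":0,"ty":0,"tz":0,"wx":0,"wy":0,"wz":0,"gripper":1},{"tx":0,"ty":0,"tz":0,"wx":0,"wy":0,"wz":0,"gripper":1},{"tx":0,"ty":0,"tz":0,"wx":0,"wy":0,"wz":0,"gripper":1},{"tx":0,"ty":0,"tz":0,"wx":0,"wy":0,"wz":0,"gripper":1},{"tx":0,"ty":0,"tz":0,"wx":0,"wy":0,"wz":0,"gripper":1}]';python3 plan.py 428.4 -72.5 37 9
```

```text
time: 21.4
tool_pos: [428.1, -72.2, 37.5]
tcp_rot: [1.48, 1.571, 1.64]
contact_force: [0.1, -0.3, 0.2]
grip_width: 49.7

time: 21.98
tool_pos: [428.1, -72.2, 37.5]
tcp_rot: [1.531, 1.571, 1.691]
contact_force: [-0.0, -0.3, -0.2]
grip_width: 30.5
t 21.98 tcp [428.118 -72.208  37.487] zaxis 9.17 down [-0.  0. -1.] q [-0.344  0.453  1.998  0.     0.69  -0.504] F [-0.045 -0.257 -0.208] w 30.5
tx,ty,tz cm [ 0.049 -0.033  0.023]
wx options 0.0029747900966204223 -3.1386178634931725
```

```bash
python3 -m creep '[{"tx":-0.4,"ty":0,"tz":0,"wx":0,"wy":0,"wz":0,"gripper":1},{"tx":-1.4,"ty":0,"tz":0,"wx":0,"wy":0,"wz":0,"gripper":1},{"tx":-3,"ty":0,"tz":0,"wx":0,"wy":0,"wz":0,"gripper":1},{"tx":-5,"ty":0,"tz":0,"wx":0,"wy":0,"wz":0,"gripper":1},{"tx":-7,"ty":0,"tz":0,"wx":0,"wy":0,"wz":0,"gripper":1},{"tx":-8.6,"ty":0,"tz":0,"wx":0,"wy":0,"wz":0,"gripper":1},{"tx":-9.6,"ty":0,"tz":0,"wx":0,"wy":0,"wz":0,"gripper":1},{"tx":-10,"ty":0,"tz":0,"wx":0,"wy":0,"wz":0,"gripper":1}]'; echo;python3 plan.py 639.7 -16 137.5 9
```

```text
time: 22.65
tool_pos: [428.8, -72.4, 139.3]
tcp_rot: [-0.461, 1.568, -0.301]
contact_force: [-0.3, -0.3, -1.2]
grip_width: 30.5

t 22.65 tcp [428.824 -72.435 139.269] zaxis 9.17 down [ 0.003 -0.001 -1.   ] q [-0.344  0.279  1.889  0.     0.97  -0.504] F [-0.26  -0.287 -1.228] w 30.5
tx,ty,tz cm [ 0.232  2.211 21.717]
wx options 0.0029841832225700653 -3.138608470367223
```

```bash
python3 -m creep '[{"tx":0,"ty":0.1,"tz":0.8,"wx":0,"wy":0,"wz":0,"gripper":1},{"tx":0,"ty":0.3,"tz":2.8,"wx":0,"wy":0,"wz":0,"gripper":1},{"tx":0,"ty":0.6,"tz":5.8,"wx":0,"wy":0,"wz":0,"gripper":1},{"tx":0,"ty":0.9,"tz":8.9,"wx":0,"wy":0,"wz":0,"gripper":1},{"tx":0,"ty":1.2,"tz":12,"wx":0,"wy":0,"wz":0,"gripper":1},{"tx":0,"ty":1.5,"tz":15.1,"wx":0,"wy":0,"wz":0,"gripper":1},{"tx":0,"ty":1.8,"tz":18,"wx":0,"wy":0,"wz":0,"gripper":1},{"tx":0,"ty":2.1,"tz":20.4,"wx":0,"wy":0,"wz":0,"gripper":1}]'; echo; python3 -m creep '[{"tx":0.3,"ty":0.1,"tz":1,"wx":0,"wy":0,"wz":0,"gripper":1},{"tx":1,"ty":0.1,"tz":1.3,"wx":0,"wy":0,"wz":0,"gripper":1},{"tx":2.2,"ty":0.1,"tz":1.3,"wx":0,"wy":0,"wz":0,"gripper":1},{"tx":3.6,"ty":0.1,"tz":1.3,"wx":0,"wy":0,"wz":0,"gripper":1},{"tx":4.8,"ty":0.1,"tz":1.3,"wx":0,"wy":0,"wz":0,"gripper":1},{"tx":5.6,"ty":0.1,"tz":1.3,"wx":0,"wy":0,"wz":0,"gripper":1},{"tx":5.9,"ty":0.1,"tz":1.3,"wx":0,"wy":0,"wz":0,"gripper":1},{"tx":5.9,"ty":0.1,"tz":1.3,"wx":0,"wy":0,"wz":0,"gripper":1}]';python3 plan.py 639.7 -16 67.5 9
python3 - <<'E'
from plant import *
import cv2
c=capture("scene"); cv2.imwrite("pics/s7.png",cv2.resize(c["frame"][150:310,170:350,::-1],None,fx=3.7,fy=3.7))
E
```

```text
time: 23.32
tool_pos: [627.9, -18.0, 135.8]
tcp_rot: [2.622, 1.569, 2.783]
contact_force: [1.1, -0.0, -1.1]
grip_width: 30.3

time: 23.98
tool_pos: [638.2, -16.0, 77.4]
tcp_rot: [2.791, 1.569, 2.95]
contact_force: [0.1, 0.4, -0.2]
grip_width: 30.4
t 23.98 tcp [638.153 -15.969  77.379] zaxis 9.15 down [-0.002  0.    -1.   ] q [-0.145  0.687  1.372  0.     1.085 -0.305] F [ 0.147  0.425 -0.201] w 30.4
tx,ty,tz cm [ 0.988 -0.028  0.154]
wx options 0.002703044170251807 -3.1388896094195418
```

View pics/s7.png

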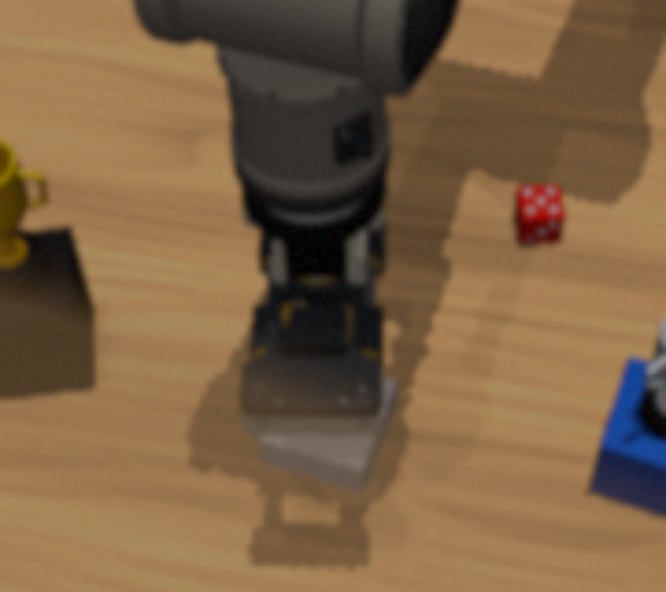

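The gripper hides bronze over white, so I'll rely on the measured pose and force.

```bash
python3 -m creep '[{"tx":0.2,"ty":0,"tz":0.07,"wx":0,"wy":0,"wz":0,"gripper":1},{"tx":0.4,"ty":0,"tz":0.07,"wx":0,"wy":0,"wz":0,"gripper":1},{"tx":0.55,"ty":0,"tz":0.07,"wx":0,"wy":0,"wz":0,"gripper":1},{"tx":0.65,"ty":0,"tz":0.07,"wx":0,"wy":0,"wz":0,"gripper":1},{"tx":0.7,"ty":0,"tz":0.07,"wx":0,"wy":0,"wz":0,"gripper":1},{"tx":0.7,"ty":0,"tz":0.07,"wx":0,"wy":0,"wz":0,"gripper":1},{"tx":0.7,"ty":0,"tz":0.07,"wx":0,"wy":0,"wz":0,"gripper":1}]'; echo;python3 plan.py 639.7 -16 67.5 9
```

```text
time: 24.62
tool_pos: [639.6, -15.8, 71.6]
tcp_rot: [0.274, 1.571, 0.434]
contact_force: [-0.5, 0.3, -1.1]
grip_width: 30.9

t 24.62 tcp [639.587 -15.834  71.568] zaxis 9.17 down [ 0.  0. -1.] q [-0.144  0.694  1.375  0.     1.072 -0.305] F [-0.499  0.305 -1.069] w 30.9
tx,ty,tz cm [ 0.407 -0.018  0.008]
wx options 0.0029357406242934863 -3.1386569129654998
```

```bash
python3 -m creep '[{"tx":0.1,"ty":-0.02,"tz":0,"wx":0,"wy":0,"wz":0,"gripper":1},{"tx":0.2,"ty":-0.02,"tz":0,"wx":0,"wy":0,"wz":0,"gripper":1},{"tx":0.3,"ty":-0.02,"tz":0,"wx":0,"wy":0,"wz":0,"gripper":1},{"tx":0.36,"ty":-0.02,"tz":0,"wx":0,"wy":0,"wz":0,"gripper":1},{"tx":0.38,"ty":-0.02,"tz":0,"wx":0,"wy":0,"wz":0,"gripper":1},{"tx":0.38,"ty":-0.02,"tz":0,"wx":0,"wy":0,"wz":0,"gripper":1}]'; echo;python3 plan.py 639.7 -16 67.5 9
```

```text
time: 25.12
tool_pos: [639.5, -16.0, 67.6]
tcp_rot: [2.381, 1.571, 2.541]
contact_force: [-0.1, 0.1, -0.5]
grip_width: 30.3

t 25.12 tcp [639.532 -16.025  67.621] zaxis 9.17 down [-0.  0. -1.] q [-0.145  0.699  1.378  0.     1.065 -0.305] F [-0.077  0.093 -0.484] w 30.3
tx,ty,tz cm [ 0.012 -0.     0.017]
wx options 0.0029516787055039397 -3.1386409748842894
```

```bash
python3 -m creep '[{"tx":0.04,"ty":0,"tz":0,"wx":0,"wy":0,"wz":0,"gripper":1},{"tx":0.08,"ty":0,"tz":0,"wx":0,"wy":0,"wz":0,"gripper":1},{"tx":0.08,"ty":0,"tz":0,"wx":0,"wy":0,"wz":0,"gripper":1},{"tx":0.08,"ty":0,"tz":0,"wx":0,"wy":0,"wz":0,"gripper":1}]'; echo;python3 plan.py 639.7 -16 67.5 9
```

```text
time: 25.45
tool_pos: [639.6, -16.1, 67.5]
tcp_rot: [-0.231, 1.57, -0.071]
contact_force: [-2.2, -0.3, 4.3]
grip_width: 30.3

t 25.45 tcp [639.649 -16.06   67.465] zaxis 9.17 down [ 0. -0. -1.] q [-0.145  0.699  1.378  0.     1.064 -0.305] F [-2.162 -0.262  4.274] w 30.3
tx,ty,tz cm [-0.004  0.005  0.006]
wx options 0.002945652408574265 -3.138647001181219
```

Seated. I'll release, rise and back off so that all the cups are visible.

```bash
python3 -m creep '[{"tx":-0.05,"ty":0,"tz":0,"wx":0,"wy":0,"wz":0,"gripper":1},{"tx":-0.05,"ty":0,"tz":0,"wx":0,"wy":0,"wz":0,"gripper":-1},{"tx":-0.05,"ty":0,"tz":0,"wx":0,"wy":0,"wz":0,"gripper":-1},{"tx":-0.05,"ty":0,"tz":0,"wx":0,"wy":0,"wz":0,"gripper":-1},{"tx":-0.05,"ty":0,"tz":0,"wx":0,"wy":0,"wz":0,"gripper":-1},{"tx":-0.05,"ty":0,"tz":0,"wx":0,"wy":0,"wz":0,"gripper":-1},{"tx":-0.05,"ty":0,"tz":0,"wx":0,"wy":0,"wz":0,"gripper":-1},{"tx":-0.05,"ty":0,"tz":0,"wx":0,"wy":0,"wz":0,"gripper":-1}]'; echo; python3 -m creep '[{"tx":0,"ty":0,"tz":0,"wx":0,"wy":0,"wz":0,"gripper":-1},{"tx":-0.5,"ty":0,"tz":0,"wx":0,"wy":0,"wz":0,"gripper":-1},{"tx":-2,"ty":0,"tz":0,"wx":0,"wy":0,"wz":0,"gripper":-1},{"tx":-4.5,"ty":0,"tz":0,"wx":0,"wy":0,"wz":0,"gripper":-1},{"tx":-7.5,"ty":0,"tz":0,"wx":0,"wy":0,"wz":0,"gripper":-1},{"tx":-10.5,"ty":0,"tz":0,"wx":0,"wy":0,"wz":0,"gripper":-1},{"tx":-13,"ty":0,"tz":0,"wx":0,"wy":0,"wz":0,"gripper":-1},{"tx":-14,"ty":0,"tz":0,"wx":0,"wy":0,"wz":0,"gripper":-1}]'; echo; python3 -m creep '[{"tx":0,"ty":0,"tz":-0.8,"wx":0,"wy":0,"wz":0,"gripper":-1},{"tx":0,"ty":0,"tz":-3,"wx":0,"wy":0,"wz":0,"gripper":-1},{"tx":0,"ty":0,"tz":-6,"wx":0,"wy":0,"wz":0,"gripper":-1},{"tx":0,"ty":0,"tz":-9.5,"wx":0,"wy":0,"wz":0,"gripper":-1},{"tx":0,"ty":0,"tz":-13,"wx":0,"wy":0,"wz":0,"gripper":-1},{"tx":0,"ty":0,"tz":-16,"wx":0,"wy":0,"wz":0,"gripper":-1},{"tx":0,"ty":0,"tz":-18.5,"wx":0,"wy":0,"wz":0,"gripper":-1},{"tx":0,"ty":0,"tz":-20,"wx":0,"wy":0,"wz":0,"gripper":-1}]'
python3 - <<'E'
from plant import *
from h import *
from scipy.optimize import least_squares
for n in("scene","top"):
  c=capture(n); P=cloud(c);np.savez(n+"9.npz",**c); off=-.8 if n=="scene" else .3
  cv2.imwrite(f"pics/{n}9.png",c["frame"][:,:,::-1])
  for nm,h,r0,xy in (("gold",195,22,(611.6,-220)),("bronze",102,16,(639.7,-16)),("silver",148,19,(626.7,194.3))):
    m=(abs(P[...,2]-h-off)<3.5)&(np.hypot(P[...,0]-xy[0],P[...,1]-xy[1])<40); q=P[m][:,:2]
    if len(q)>10:
        s=least_squares(lambda p:np.hypot(*(q-p).T)-(r0-1.5),xy,loss="soft_l1",f_scale=2); print(n,nm,len(q),s.x,"top z",P[m][:,2].mean())
E
```

```text
time: 26.12
tool_pos: [639.6, -16.0, 67.4]
tcp_rot: [0.95, 1.571, 1.11]
contact_force: [1.3, 0.0, 0.6]
grip_width: 72.6

time: 26.78
tool_pos: [641.1, -16.2, 212.2]
tcp_rot: [-0.285, 1.564, -0.125]
contact_force: [0.2, -0.5, 0.6]
grip_width: 92.0

time: 27.45
tool_pos: [439.1, -47.8, 206.8]
tcp_rot: [2.785, 1.569, 2.944]
contact_force: [0.4, 0.8, 0.3]
grip_width: 91.9
scene gold 89 [ 611.87338908 -220.85682399] top z 193.25043503915174
scene bronze 62 [639.59668028 -16.39230492] top z 100.18443387763752
scene silver 90 [626.57422245 193.46599688] top z 146.69949294010715
top gold 69 [ 611.90618499 -219.65552526] top z 195.19328022416116
top bronze 34 [639.39811369 -15.3351317 ] top z 101.68539716582336
top silver 48 [626.10812704 194.78774776] top z 148.2975536920996
```

View pics/scene9.png

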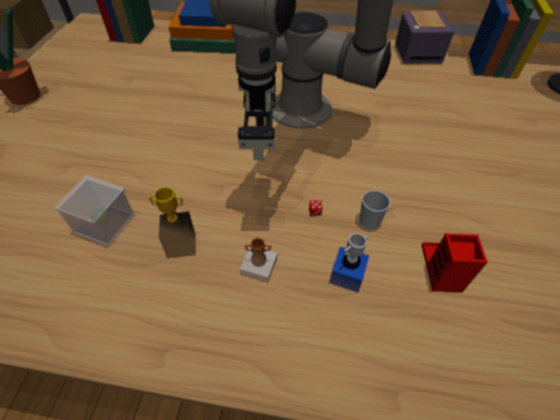

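View pics/top9.png

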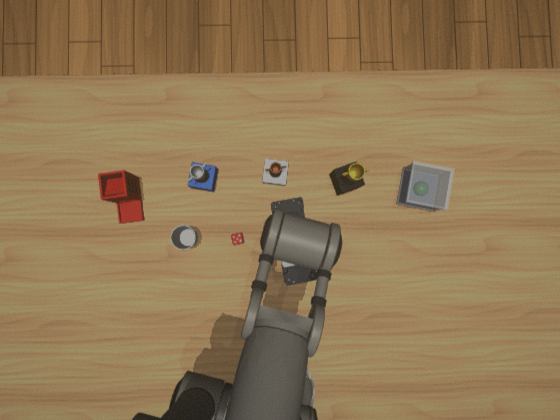

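All three cups are upright and centred on the right risers: gold (167,205), bronze (259,250) and silver (355,248) in the scene view. The pen cup, die, tower and box are at the same pixels as at the start. Handing in.

```bash
python3 -m creep '[{"tx":0,"ty":0,"tz":0,"wx":0,"wy":0,"wz":0,"gripper":-1},{"tx":0,"ty":0,"tz":0,"wx":0,"wy":0,"wz":0,"gripper":-1},{"tx":0,"ty":0,"tz":0,"wx":0,"wy":0,"wz":0,"gripper":-1},{"tx":0,"ty":0,"tz":0,"wx":0,"wy":0,"wz":0,"gripper":-1}]'; python3 -c "
from plant import *
print(close_job())"
```

```text
time: 27.88
tool_pos: [442.8, -47.8, 207.1]
tcp_rot: [2.172, 1.57, 2.332]
contact_force: [-0.2, 0.7, -0.8]
grip_width: 91.7
the job is handed in; nothing more can be done
None
```

I moved silver from the black riser to blue, then gold to black, then bronze to white. Each cup was lowered in small steps until about 4–5 N of contact showed, then released. The job was handed in at about 28 s of the 96 s allowed.

**Last checks:**
- **Position:** both cameras put each cup within about 1 mm of its riser's centre, with rim heights within 2 mm of expected. The two views differ by 1–1.5 mm in y, which is within the calibration.
- **Upright and clear:** all three cups look upright in the pictures, though I did not measure their tilt. The gripper was open and well away from everything.
- **Other objects:** the pen cup, die, dice tower and display box look unmoved in both pictures. I compared them by eye and did not measure them.

No check failed. The first move call was refused because its rows lacked some keys, and nothing moved. The gripper hid bronze from the camera I checked while it was being lowered, so I placed it from the measured pose and force, and the pictures afterwards confirmed it.

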